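# Build up the fire-brick wall of a brazing hearth in running bond

### The job

Lay the two loose full-length fire bricks on the little wall of the brazing hearth in running bond. First lay one on the second course in front of the loose half brick and push it end-on along the wall, feeling for it, until the half brick comes up hard against the back plate and both joints are closed; then lay the other on top as the third course, under the canopy, pushed up until it bears on the back plate, so that it bridges the joint below. Keep the bricks flush with the sides of the wall and bed and push them gently, with no knocks and never with more than about 5 kg (50 N), push the half brick only with the brick, and leave the jar, the sanding block and the whetstone where they are.

Things in the scene. Friction and masses are not known exactly. Their poses are not given: they have to be found in the camera images.
- hearth: Brazing hearth, fixed: steel bed 60 mm wide, 215 mm long, top 40 mm above its feet, with the bottom course on it: two cream bricks end to end, 48 mm wide, 200 mm in all, top at 72 mm. Origin: foot level, wall's centre line, below the inner face of the back plate. x along the wall to the back plate (the wall lies at negative x), y across it, z up. Both sides of the wall are clear: fingers can straddle it.
- back_plate: Upright steel plate 76 mm wide at the far end of the wall, fixed, with a canopy: underside 252 mm above the hearth's origin, reaching 87 mm forward of the plate, 76 mm wide, no side walls. It bars an upright gripper there; one leaned back towards the robot by 30 to 45 degrees (about the line across the wall, along which it closes) fits. Frame as the hearth's.
- place_2 (a point): Finished place of the second course brick's origin: on top of the bottom course, 100 mm in front of the back plate, 72 mm above the hearth's origin. Axes as the hearth's. The half brick's finished place is 75 mm further along +x.
- place_3 (a point): Finished place of the third course brick's origin: 50 mm in front of the back plate, 104 mm above the hearth's origin. Axes as the hearth's.
- half_brick: Loose cream half brick, 50 mm long (x), 48 mm wide (y), 32 mm high, about 0.1 kg, lying on the bottom course under the canopy with a gap of 6 to 14 mm to the back plate. Origin: centre of its underside.
- brick_a: Loose cream fire brick, 100 mm long (x), 48 mm wide (y), 32 mm high, about 0.2 kg, lying flat on the flat white case. Origin: centre of its underside. It is just like brick_b; either may go in either place, either end first.
- brick_b: Loose cream fire brick, 100 mm long (x), 48 mm wide (y), 32 mm high, about 0.2 kg, lying flat on the pale side table at the right. Origin: centre of its underside. A tall chest of drawers stands close beyond it (x over 0.53 m) and an orange bin 100 mm high to its left (x to 0.41, y over -0.28 m): lift it and draw it back before swinging it round.
- jar_gold: Bystander: small jar with a gold lid, 42 mm across, 46 mm high, on the desk. Origin: centre of its underside.
- sand_block: Bystander: wooden sanding block 46 x 80 x 28 mm on a dark board left of the wall. Origin: centre of its underside.
- whetstone: Bystander: grey whetstone 40 x 120 x 22 mm on the pale side table. Origin: centre of its underside.
There are look-alikes about, which are no part of the job. What is shaped like the brick_a but turquoise is not meant.

How it is judged (in metres and radians):
On the way, in this order (a step that is already met when the one before it is completed fails the run):
1. a full brick on the second course pushes the half brick home: brick bears on half brick and half brick on the back plate, each with over 2 N (contact force between half_brick and back_plate above 2 N and x of half_brick in the frame of hearth between -0.0275 and -0.0225 m and ((contact force between brick_a and half_brick above 2 N and z of brick_a in the frame of hearth between 0.067 and 0.078 m) or (contact force between brick_b and half_brick above 2 N and z of brick_b in the frame of hearth between 0.067 and 0.078 m))), for 0.1 s.
2. that brick lies released in the second course, joints closed (x of half_brick in the frame of hearth between -0.0275 and -0.0225 m and y of half_brick in the frame of hearth between -0.006 and 0.006 m and z of half_brick in the frame of hearth between 0.069 and 0.075 m and angle between the x axis of half_brick and the x axis of hearth, either way round below 0.06 rad and angle between the z axis of half_brick and the z axis of hearth, either way round below 0.05 rad and (((x of brick_a in the frame of hearth between -0.1035 and -0.097 m and horizontal distance between brick_a and half_brick below 0.0775 m and y of brick_a in the frame of hearth between -0.006 and 0.006 m and z of brick_a in the frame of hearth between 0.069 and 0.075 m and angle between the x axis of brick_a and the x axis of hearth, either way round below 0.06 rad and angle between the z axis of brick_a and the z axis of hearth, either way round below 0.05 rad) and contact force between brick_a and the fingers below 0.1 N and linear speed of brick_a below 0.02 m/s) or ((x of brick_b in the frame of hearth between -0.1035 and -0.097 m and horizontal distance between brick_b and half_brick below 0.0775 m and y of brick_b in the frame of hearth between -0.006 and 0.006 m and z of brick_b in the frame of hearth between 0.069 and 0.075 m and angle between the x axis of brick_b and the x axis of hearth, either way round below 0.06 rad and angle between the z axis of brick_b and the z axis of hearth, either way round below 0.05 rad) and contact force between brick_b and the fingers below 0.1 N and linear speed of brick_b below 0.02 m/s))), for 0.2 s.
3. the other brick on the third course bears on the back plate with over 2 N ((((contact force between brick_a and back_plate above 2 N and x of brick_a in the frame of hearth between -0.053 and -0.047 m and z of brick_a in the frame of hearth between 0.099 and 0.11 m) and (x of brick_b in the frame of hearth between -0.1035 and -0.097 m and horizontal distance between brick_b and half_brick below 0.0775 m and y of brick_b in the frame of hearth between -0.006 and 0.006 m and z of brick_b in the frame of hearth between 0.069 and 0.075 m and angle between the x axis of brick_b and the x axis of hearth, either way round below 0.06 rad and angle between the z axis of brick_b and the z axis of hearth, either way round below 0.05 rad)) or ((contact force between brick_b and back_plate above 2 N and x of brick_b in the frame of hearth between -0.053 and -0.047 m and z of brick_b in the frame of hearth between 0.099 and 0.11 m) and (x of brick_a in the frame of hearth between -0.1035 and -0.097 m and horizontal distance between brick_a and half_brick below 0.0775 m and y of brick_a in the frame of hearth between -0.006 and 0.006 m and z of brick_a in the frame of hearth between 0.069 and 0.075 m and angle between the x axis of brick_a and the x axis of hearth, either way round below 0.06 rad and angle between the z axis of brick_a and the z axis of hearth, either way round below 0.05 rad)))), for 0.1 s.
At the end, for the whole second after the job is handed in: Half brick within 2.5 mm of the back plate; one brick before it on the second course, joint at most 2.5 mm and centre within 3.5 mm; the other on top of both, within 3 mm of the plate; all flat, within 6 mm of the wall's centre line and 0.06 rad of its direction, at rest (x of half_brick in the frame of hearth between -0.0275 and -0.0225 m and y of half_brick in the frame of hearth between -0.006 and 0.006 m and z of half_brick in the frame of hearth between 0.069 and 0.075 m and angle between the x axis of half_brick and the x axis of hearth, either way round below 0.06 rad and angle between the z axis of half_brick and the z axis of hearth, either way round below 0.05 rad and (((x of brick_a in the frame of hearth between -0.1035 and -0.097 m and horizontal distance between brick_a and half_brick below 0.0775 m and y of brick_a in the frame of hearth between -0.006 and 0.006 m and z of brick_a in the frame of hearth between 0.069 and 0.075 m and angle between the x axis of brick_a and the x axis of hearth, either way round below 0.06 rad and angle between the z axis of brick_a and the z axis of hearth, either way round below 0.05 rad) and (x of brick_b in the frame of hearth between -0.053 and -0.047 m and y of brick_b in the frame of hearth between -0.006 and 0.006 m and z of brick_b in the frame of hearth between 0.101 and 0.107 m and angle between the x axis of brick_b and the x axis of hearth, either way round below 0.06 rad and angle between the z axis of brick_b and the z axis of hearth, either way round below 0.05 rad)) or ((x of brick_b in the frame of hearth between -0.1035 and -0.097 m and horizontal distance between brick_b and half_brick below 0.0775 m and y of brick_b in the frame of hearth between -0.006 and 0.006 m and z of brick_b in the frame of hearth between 0.069 and 0.075 m and angle between the x axis of brick_b and the x axis of hearth, either way round below 0.06 rad and angle between the z axis of brick_b and the z axis of hearth, either way round below 0.05 rad) and (x of brick_a in the frame of hearth between -0.053 and -0.047 m and y of brick_a in the frame of hearth between -0.006 and 0.006 m and z of brick_a in the frame of hearth between 0.101 and 0.107 m and angle between the x axis of brick_a and the x axis of hearth, either way round below 0.06 rad and angle between the z axis of brick_a and the z axis of hearth, either way round below 0.05 rad))) and linear speed of each of brick_a, brick_b, half_brick below 0.02 m/s); the robot touches nothing.
It fails at once if a brick is pressed or knocked against the hearth, the back plate or the half brick with over 50 N (contact force between any of brick_a, brick_b, half_brick and hearth above 50 N or contact force between any of brick_a, brick_b and half_brick above 50 N).
It fails at once if the fingers touch the half brick (contact force between half_brick and the fingers above 1 N).
It fails at once if a bystander is moved by over 20 mm (distance of any of jar_gold, sand_block, whetstone from where it was at the start of the episode above 0.02 m).
It also fails if it takes over 72 s, if anything falls off the work surface, if the arm or the gripper's body presses on something with over 40 N, if the wrist force passes 120 N, or if a joint passes its speed limit or range.

### The arm

A 6-joint arm with a two-finger parallel gripper is mounted at the origin on a cart in front of the work surface, level with it; the furniture and walls round the work are solid. World frame = base frame: x ahead of the robot, y to its left, z up, the work surface at z = 0. Lengths are in m, angles in degrees, forces in N, time in s.
With the tool pointing down it reaches from about 0.275 to 0.875 m from the base axis. Payload 12.5 kg.
Tool frame: the origin (TCP) lies between the finger pads; the fingertips stand 11 mm ahead of it and the grasp point (between the pads) lies 8 mm behind it; z points along the fingers, y is the direction in which the jaws open and shut (so a half turn about z gives the same grasp; the last joint's range is limited). The gripper opens to 85 mm and grips with 20 to 120 N. Pads are 22 mm wide; open, the fingers measure 114 mm over their backs; the gripper's body (76 mm by 85 mm) begins 54 mm behind the grasp point. The pads swing forward as they close: fully open they stand 13 mm farther back than shut.
Start: joints at [67.059, 20.094, 94.641, -0, 65.266, -4.847], TCP at [0.171, 0.523, 0.211] pointing down, gripper open.
Joint ranges: [-157.81, 157.81], [-45, 120.19], [0.68, 151.7], [-89.99, 269.99], [4.06, 180], [-164.3, 164.3]. Speed limits (degrees/s): [127.2, 127.2, 159.86, 180, 180, 180].

### API

Orientations are given as a 3x3 rotation matrix whose columns are the frame's x, y, z axes.
In Python, from workcell import env, capture, camera_params, workorder, recognise, trace gives the robot as it stands.
- The arm moves only by the tool arm_command, never from a script. Its arguments are lists of equal length, an entry for each row: "claw": the finger opening in mm, from 0 to 85.4; "slide": the shift along the tool's x, y, z in mm, a list of three; "roll": the turn about the tool's z in degrees. In form: {"claw": [claw, ...], "slide": [[x, y, z], ...], "roll": [roll, ...]}. A call has exactly 10 rows; each row is the pose to reach, as a shift and turn from the pose measured when the call began, along the tool's axes at that moment; what a row does not reach only later rows make up. A row lasts 1/8 s, in which the tool goes at most 62.5 mm and 10.7 degrees, less where a joint would pass 70% of its speed; a pose out of reach is approached as far as the arm can. A call with a gripper value outside its range is refused whole. The fingers move at their own pace and stop on an object; the grip force is fixed at half the most. Time passes only in rows, so rows that repeat a pose let the fingers close, or fill a call up. It gives the time, the measured TCP pose, the force and the opening at its end, in the units of the state.
- env.get_obs(): the state, without advancing time (a new reading comes with each control period).
- capture(name): name is "scene" or "top" or "wrist"; returns the picture (420x560x3 uint8, blue, green, red); there is no depth.
- camera_params(name): a dict with "fx", "fy", "cx", "cy" (pixels), "R" (3x3) and "t" (3): a world point X has camera coordinates R X + t; the wrist camera has in their place "tool_from_camera" (4x4, takes a point from camera to tool coordinates, whose origin is the TCP and whose axes are the flange's). Camera axes: x right, y down, z forward; pixel columns grow to the right and rows downward; lengths in m; the calibration is good to about 2 mm. A picture is of the moment at which its call begins: read the wrist's pose just before it. camera_params takes no time and is no camera call.
- workorder.job_done(): hands the job in, once; it reports no verdict.
Trained networks look in the newest picture that a camera, given by its name, has taken for a name from the list of things; names that differ only in an ending like _2 or _b are one class to them, and where a whole thing is asked for, a point or a joint stands for the part that bears it (a point fixed in the world has none). Each returns a list of dicts, best first, with "score" (0 to 1); they miss things now and then, are a little off and sometimes report something else, mostly with a low value. They report only what shows in the picture. A call takes as long as a camera call. They do not tell look-alikes from the thing itself.
- recognise(query, camera): "centre" ([column, row] in pixels, amid what is visible of it).
- trace(query, camera): "mask" (420x560 bool, what is visible of it) and "centre" ([column, row] in pixels, amid what is visible of it).
The state is a dict: "time": time; "joint_positions": joint angles; "qd": joint speeds; "tau": joint torques, N m; "eef_pos": TCP position; "tool_rot": TCP orientation; "ft_force": force on the tool from outside, world axes, zero at the start; "wrist_torque": the same for the moment, N m; "opening": finger opening in m.
Only numpy, scipy, OpenCV 4.12 (cv2) and the standard library are available. Lean on these libraries where they do the work, as an engineer would, in place of code of your own. Each camera call takes 0.05 s, during which the arm holds its last target.

## Working session

There is one attempt and no reset: what is moved stays moved. The work goes in short steps, Python scripts to look and compute and a tool call to move; the robot and the scene stay as the last step left them, time stands still between calls to the robot, and variables do not carry over. Pictures are saved under pics/ and viewed, and the job is handed in when it is done.

Besides the shell and the picture viewer there is one more tool, called after "Emit:" in YAML: its name, and indented under it one key for each argument. arm_command: Moves the arm, as the interface text tells. Its arguments: {"type":"object","properties":{"claw":{"type":"array","items":{"type":"number"}},"slide":{"type":"array","items":{"type":"array","items":{"type":"number"}}},"roll":{"type":"array","items":{"type":"number"}}},"required":["claw","slide","roll"]}

```bash
ls; mkdir -p pics
cat > h.py <<'E'
import numpy as np, cv2
from workcell import env, capture, camera_params, workorder, recognise, trace
def shot(n,f):
    im=capture(n); cv2.imwrite('pics/'+f+'.png',im); return im
E
python3 - <<'E'
from h import *
for n in ['scene','top','wrist']:
    shot(n,n+'0'); print(n,camera_params(n))
o=env.get_obs(); print(o)
E
```

```text
pics
scene {'fx': 418.59030087887777, 'fy': 418.59030087887777, 'cx': 279.53863466168843, 'cy': 212.0778497590501, 'R': array([[ 0.63732323, -0.77054158, -0.00920753],
       [-0.42853507, -0.34446478, -0.8352854 ],
       [ 0.64045047,  0.53629254, -0.5497395 ]]), 't': array([-0.26174963,  0.30542808,  1.15364969])}
top {'fx': 391.1192163472299, 'fy': 391.1192163472299, 'cx': 275.9852981205461, 'cy': 208.3412893823525, 'R': array([[ 5.00800618e-01, -8.65562627e-01,  2.82379473e-04],
       [-8.02060050e-01, -4.64181653e-01, -3.75812546e-01],
       [ 3.25420370e-01,  1.87980670e-01, -9.26695662e-01]]), 't': array([-0.19193623,  0.42436605,  1.00310249])}
wrist {'fx': 331.6332885505788, 'fy': 331.6332885505788, 'cx': 280.7284031143641, 'cy': 210.88105643489712, 'tool_from_camera': array([[ 3.83183398e-04, -9.48909571e-01, -3.15547905e-01,
         8.00142038e-02],
       [ 9.99999270e-01,  7.25068648e-04, -9.66070305e-04,
        -2.60357658e-04],
       [ 1.14550725e-03, -3.15547304e-01,  9.48909156e-01,
        -1.63571894e-01],
       [ 0.00000000e+00,  0.00000000e+00,  0.00000000e+00,
         1.00000000e+00]])}
{'time': 0.15, 'joint_positions': array([ 6.70587480e+01,  2.01171713e+01,  9.46681538e+01,  2.43599359e-03,
        6.52641618e+01, -4.84713207e+00]), 'qd': array([-0.09631569, -0.10245829, -0.02452421,  0.05588369, -0.00383754,
       -0.04306485]), 'tau': array([ 1.01951129e-03, -5.06248140e+01, -2.91497970e+01, -3.87247337e-05,
        3.42254105e-03, -7.65423863e-06]), 'eef_pos': array([0.17068002, 0.5225701 , 0.21098529]), 'tool_rot': array([[-9.50542059e-01,  3.10595647e-01, -3.72223633e-04],
       [ 3.10595850e-01,  9.50541745e-01, -7.80342663e-04],
       [ 1.11443067e-04, -8.57359637e-04, -9.99999626e-01]]), 'ft_force': array([-0.46527722, -0.19372572,  0.37935902]), 'wrist_torque': array([ 0.0040163 , -0.05014946, -0.04862009]), 'opening': 0.08565779784410611}
```

View pics/scene0.png

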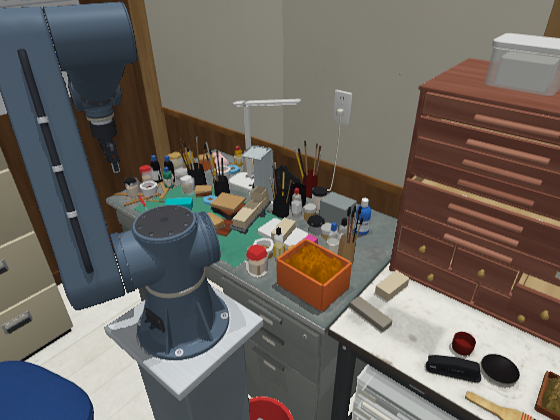

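View pics/top0.png

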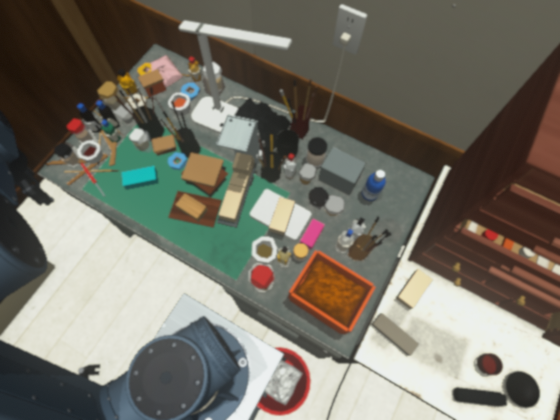

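View pics/wrist0.png

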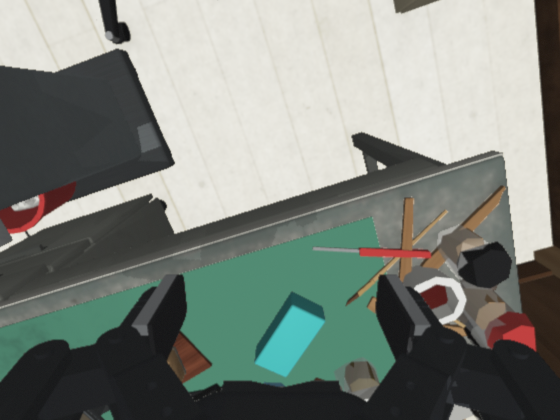

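```bash
cat >> h.py <<'E'
def ray(n,uv):
    p=camera_params(n); d=np.array([(uv[0]-p['cx'])/p['fx'],(uv[1]-p['cy'])/p['fy'],1.])
    if n=='wrist':
        o=env.get_obs(); T=p['tool_from_camera']; R=o['tool_rot']; 
        return o['eef_pos']+R@T[:3,3], R@T[:3,:3]@d
    R=p['R']; return -R.T@p['t'], R.T@d
def onz(n,uv,z):
    c,d=ray(n,uv); return c+d*(z-c[2])/d[2]
def proj(n,X):
    p=camera_params(n); X=np.atleast_2d(X)
    if n=='wrist':
        o=env.get_obs(); T=p['tool_from_camera']; Xt=(X-o['eef_pos'])@o['tool_rot']; c=(Xt-T[:3,3])@T[:3,:3]
    else: c=X@p['R'].T+p['t']
    return np.c_[c[:,0]/c[:,2]*p['fx']+p['cx'],c[:,1]/c[:,2]*p['fy']+p['cy']]
E
python3 - <<'E'
from h import *
for n in ['top','scene']:
    im=shot(n,n+'1')
    for q in ['brick_a','half_brick','hearth','back_plate','jar_gold','sand_block','whetstone']:
        for r in trace(q,n)[:4]:
            m=r['mask'].astype(np.uint8); print(n,q,round(r['score'],2),np.round(r['centre']),m.sum(), np.round(onz(n,r['centre'],0.03),3))
im=cv2.imread('pics/top1.png')
cv2.imwrite('pics/topc.png',cv2.resize(im[100:260,160:360],None,fx=4,fy=3.75,interpolation=2)[:, :])
cv2.imwrite('pics/topd.png',cv2.resize(im[240:370,340:460],None,fx=5,fy=4.6,interpolation=2)[:, :])
im=cv2.imread('pics/scene1.png')
cv2.imwrite('pics/scenec.png',cv2.resize(im[130:280,180:380],None,fx=4,fy=4,interpolation=2))
E
```

```text
top brick_a 0.79 [282. 216.] 624 [0.471 0.03  0.03 ]
top brick_a 0.7 [141. 178.] 668 [0.363 0.457 0.03 ]
top brick_a 0.69 [415. 288.] 751 [ 0.467 -0.384  0.03 ]
top brick_a 0.23 [236. 150.] 2505 [0.589 0.263 0.03 ]
top half_brick 0.73 [246. 162.] 404 [0.568 0.215 0.03 ]
top hearth 0.62 [236. 151.] 2535 [0.586 0.26  0.03 ]
top back_plate 0.79 [242. 135.] 1241 [0.644 0.277 0.03 ]
top jar_gold 0.64 [301. 253.] 227 [ 0.401 -0.071  0.03 ]
top sand_block 0.93 [192. 210.] 486 [0.353 0.267 0.03 ]
top whetstone 0.97 [390. 335.] 782 [ 0.324 -0.374  0.03 ]
top whetstone 0.22 [245. 136.] 1380 [0.647 0.267 0.03 ]
scene brick_a 0.85 [286. 229.] 289 [0.489 0.037 0.03 ]
scene brick_a 0.67 [256. 184.] 1767 [0.657 0.33  0.03 ]
scene brick_a 0.46 [184. 200.] 178 [0.392 0.468 0.03 ]
scene half_brick 0.63 [258. 194.] 198 [0.603 0.268 0.03 ]
scene hearth 0.62 [257. 186.] 1740 [0.648 0.316 0.03 ]
scene back_plate 0.88 [260. 165.] 966 [0.8   0.434 0.03 ]
scene back_plate 0.29 [256. 188.] 1682 [0.634 0.311 0.03 ]
scene jar_gold 0.27 [217. 219.] 154 [0.38 0.27 0.03]
scene sand_block 0.42 [219. 218.] 183 [0.387 0.268 0.03 ]
scene sand_block 0.29 [264. 165.] 920 [0.81  0.422 0.03 ]
scene whetstone 0.96 [368. 315.] 697 [ 0.318 -0.389  0.03 ]
```

View pics/topc.png

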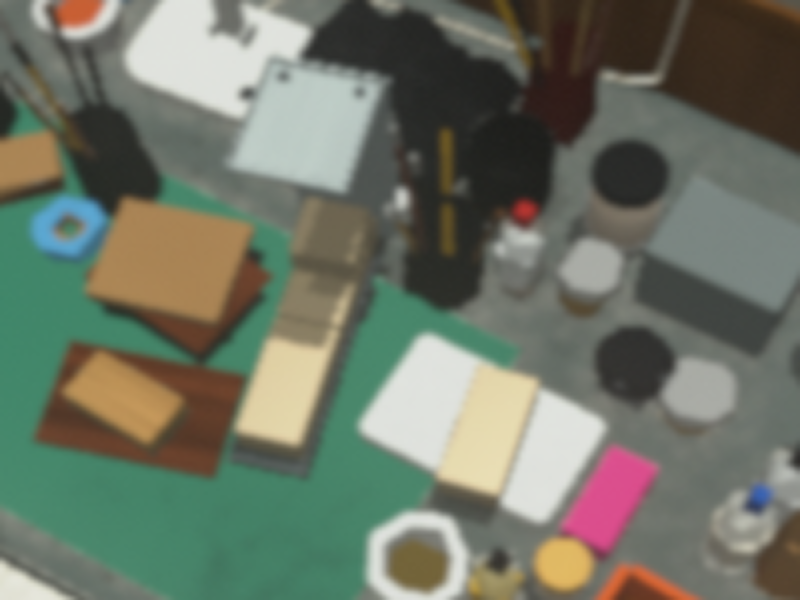

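View pics/scenec.png

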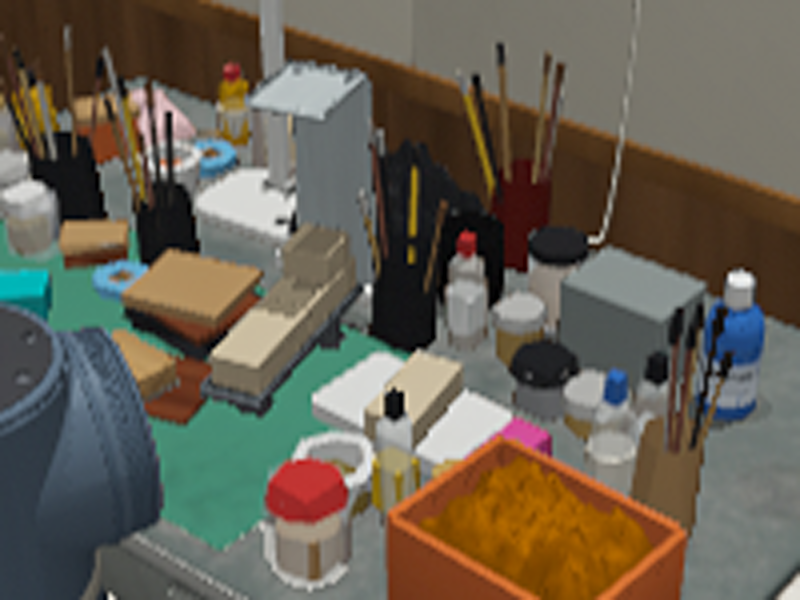

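View pics/topd.png

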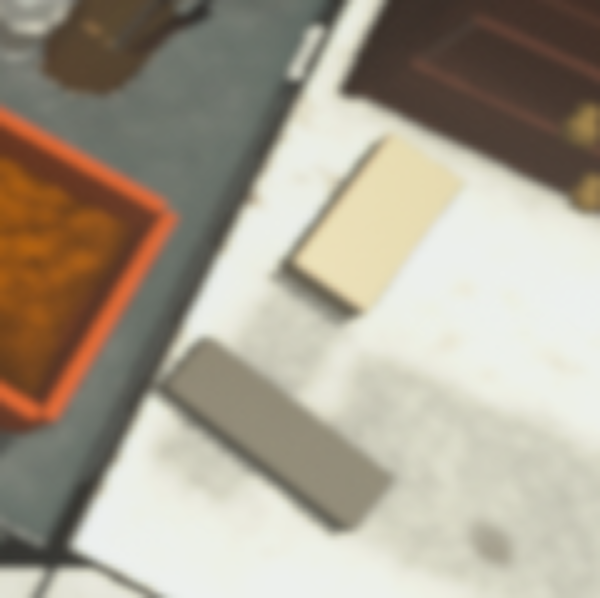

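Run:
```python
from h import *
c=lambda u,v:(160+u/4,100+v/3.75)
for p in [(237,432),(302,450)]: print(onz('top',c(*p),.072))
for p in [(229,165),(347,193),(272,60),(390,77)]: print(onz('top',c(*p),.255))
# brick a top
for z in (.032,.052): 
  P=[onz('top',c(*p),z) for p in [(441,475),(497,495),(537,378),(475,363)]]; print(z,np.round(P,3), [np.linalg.norm(P[i]-P[i-1]) for i in range(4)])
d=lambda u,v:(340+u/5,240+v/4.6)
for z in (.032,.02): 
  P=[onz('top',d(*p),z) for p in [(292,264),(364,314),(463,184),(388,134)]]; print(z,np.round(P,3), [np.linalg.norm(P[i]-P[i-1]) for i in range(4)])
```

```text
[0.37019644 0.17509854 0.072     ]
[0.38080978 0.12829077 0.072     ]
[0.47860392 0.22256532 0.255     ]
[0.49706414 0.14852749 0.255     ]
[0.56129223 0.24417419 0.255     ]
[0.58716823 0.17213169 0.255     ]
0.032 [[ 0.424  0.043  0.032]
 [ 0.43  -0.     0.032]
 [ 0.529  0.022  0.032]
 [ 0.517  0.068  0.032]] [np.float64(0.09654638300378683), np.float64(0.04305607139252223), np.float64(0.10120317918711344), np.float64(0.04730472761914549)]
0.052 [[ 0.418  0.039  0.052]
 [ 0.424 -0.003  0.052]
 [ 0.521  0.019  0.052]
 [ 0.509  0.064  0.052]] [np.float64(0.09471976787852791), np.float64(0.04224146944894946), np.float64(0.09928845952516387), np.float64(0.04640974296744717)]
0.032 [[ 0.423 -0.355  0.032]
 [ 0.416 -0.399  0.032]
 [ 0.513 -0.416  0.032]
 [ 0.52  -0.37   0.032]] [np.float64(0.09836565667784979), np.float64(0.04484583196906068), np.float64(0.09837947677436161), np.float64(0.047338712836739835)]
0.02 [[ 0.426 -0.357  0.02 ]
 [ 0.419 -0.402  0.02 ]
 [ 0.517 -0.419  0.02 ]
 [ 0.525 -0.372  0.02 ]] [np.float64(0.09948227766790843), np.float64(0.04535491002520886), np.float64(0.09949625464651075), np.float64(0.047876089418985156)]
```

```bash
cat >> h.py <<'E'
def plan(target,ang):
    o=env.get_obs(); R=o['tool_rot']; s=R.T@(np.array(target)-o['eef_pos'])*1000
    a0=np.degrees(np.arctan2(R[1,0],R[0,0])); d=-((ang-a0+180)%360-180)
    print('slide',np.round(s,1),'roll',round(d,2),'pos',np.round(o['eef_pos'],4),'ang',round(a0,2))
def st():
    o=env.get_obs(); print({k:np.round(o[k],4) for k in ['time','joint_positions','eef_pos','ft_force','wrist_torque','opening']}, 'ang',np.degrees(np.arctan2(o['tool_rot'][1,0],o['tool_rot'][0,0])),'tilt',np.round(o['tool_rot'][:,2],4))
E
python3 -c "
from h import *
plan([.40,.11,.34],194)"
```

```text
slide [-346.1 -321.2 -128.6] roll -32.1 pos [0.1708 0.5228 0.2114] ang 161.9
```

Emit:
arm_command:
  claw: [85, 85, 85, 85, 85, 85, 85, 85, 85, 85]
  slide:
    - [-20, -18, -20]
    - [-55, -50, -40]
    - [-90, -85, -60]
    - [-130, -120, -80]
    - [-170, -160, -100]
    - [-215, -200, -115]
    - [-260, -240, -128]
    - [-300, -280, -128]
    - [-330, -305, -128]
    - [-346, -321, -128]
  roll: [-2, -5, -8, -12, -16, -20, -24, -28, -31, -32]

```text
time: 2.2
eef_pos: [0.4007, 0.1086, 0.3395]
tool_rot: [[-0.971, -0.24, 0.0], [-0.24, 0.971, -0.0], [-0.0, -0.0, -1.0]]
ft_force: [-0.4, -0.9, -0.8]
opening: 0.0851
```

Run:
```python
from h import *
st(); shot('wrist','w1')
for q in ['brick_a','half_brick']:
    for r in trace(q,'wrist')[:4]: print(q,r['score'],r['centre'])
```

```text
{'time': np.float64(2.2), 'joint_positions': array([ 8.732800e+00, -1.186600e+00,  1.019353e+02, -7.500000e-03,
        7.923750e+01, -9.512830e+01]), 'eef_pos': array([0.4007, 0.1086, 0.3395]), 'ft_force': array([-0.371 , -0.8841, -0.8005]), 'wrist_torque': array([-0.0345,  0.0792,  0.0224]), 'opening': np.float64(0.0851)} ang -166.13751989956845 tilt [ 3.e-04 -1.e-04 -1.e+00]
brick_a 0.61 [519.6, 193.6]
brick_a 0.58 [215.5, 195.5]
half_brick 0.86 [317.2, 274.1]
```

View pics/w1.png

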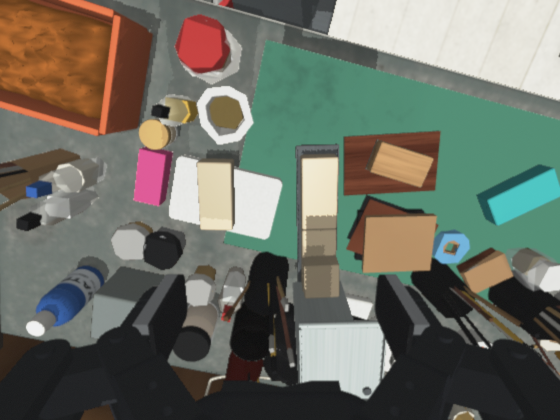

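Run:
```python
from h import *
im=cv2.imread('pics/w1.png')
cv2.imwrite('pics/w1c.png',cv2.resize(im[135:315,270:400],None,fx=4.4,fy=3.3,interpolation=2)[:600])
cv2.imwrite('pics/w1d.png',cv2.resize(im[140:250,150:290],None,fx=5,fy=5,interpolation=2))
```

```text
(no output)
```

View pics/w1c.png

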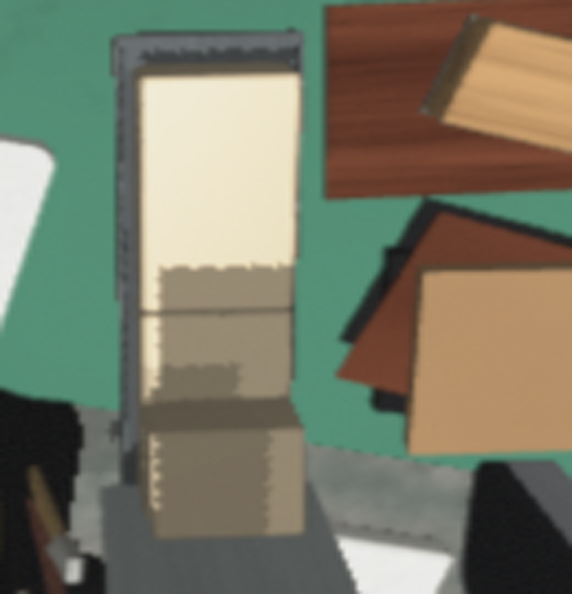

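View pics/w1d.png

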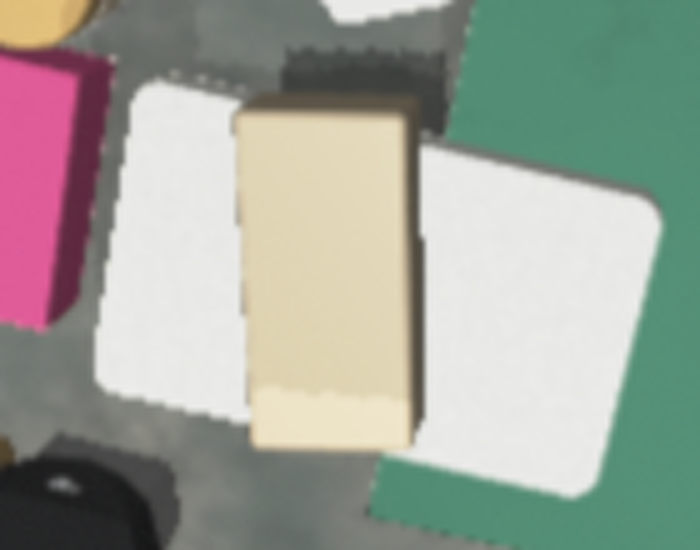

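```bash
cat > fit.py <<'E'
from h import *
from scipy.optimize import least_squares
def fit(obs,cam,x0,free_z=False):
    # obs list of (local xyz, pixel)
    L=np.array([o[0] for o in obs]);U=np.array([o[1] for o in obs])
    def f(p):
        c,s=np.cos(p[2]),np.sin(p[2]); X=np.c_[p[0]+c*L[:,0]-s*L[:,1],p[1]+s*L[:,0]+c*L[:,1],L[:,2]+(p[3] if free_z else 0)]
        return (proj(cam,X)-U).ravel()
    r=least_squares(f,x0); print(np.round(r.x[:2],4),np.round(np.degrees(r.x[2]),2),np.round(r.x[3:],4),'res',np.round(r.fun,1)); return r.x
E
python3 - <<'E'
from fit import *
c=lambda x,y:((x+.5)/4.4-.5+270,(y+.5)/3.3-.5+135)
H=[([-.2,.024,.072],c(138,75)),([-.2,-.024,.072],c(300,72)),([-.1,.024,.072],c(141,314)),([-.1,-.024,.072],c(294,309))]
# image left = world right(y-)? camera: tool y = image u
H=[(([a[0],-a[1],a[2]]),b) for a,b in H]
fit(H,'wrist',[.57,.2,.25]); x=fit(H,'wrist',[.57,.2,.25,0],True)
B=[([-.025,-.024,.104],c(145,431)),([-.025,.024,.104],c(302,430)),([.025,-.024,.104],c(155,536)),([.025,.024,.104],c(304,531))]
fit(B,'wrist',[.57,.2,.25]); fit(B,'wrist',[.57,.2,.25,0],True)
d=lambda x,y:((x+.5)/5-.5+150,(y+.5)/5-.5+140)
A=[([-.05,-.024,.032],d(235,113)),([-.05,.024,.032],d(404,113)),([.05,-.024,.032],d(251,449)),([.05,.024,.032],d(412,449))]
fit(A,'wrist',[.47,.03,.25]); fit(A,'wrist',[.47,.03,.25,0],True)
print(proj('wrist',[[*x[:2],.252]]))
# scene/top re-projection check with top
E
```

```text
[0.5703 0.2087] 15.65 [] res [-0.1  0.3  0.1  0.   0.2 -0.5 -0.1  0. ]
[0.5699 0.2084] 15.66 [0.0021] res [-0.2  0.2  0.2 -0.1  0.1 -0.3 -0.1  0.2]
[0.5356 0.1985] 17.07 [] res [ 0.2  0.2  0.4 -1.3 -0.7  0.7  0.   0.5]
[0.5407 0.2011] 17.07 [-0.0097] res [ 0.7  0.6  0.  -0.9 -0.3  0.3 -0.4  0.1]
[0.4761 0.027 ] 12.55 [] res [-0.1  0.5 -0.3  1.3  0.5 -1.4 -0.1 -0.7]
[0.4724 0.0286] 12.49 [0.0118] res [-0.5 -0.3  0.2  0.5  0.1 -0.5  0.3  0.2]
[[338.54043017 391.78122706]]
```

```bash
python3 -c "
from h import *
plan([.4382,.0210,.13],192.5)"
```

```text
slide [-15.9 -95.3 209.3] roll 1.28 pos [0.4001 0.1097 0.3393] ang -166.22
```

Emit:
arm_command:
  claw: [85, 80, 75, 70, 70, 70, 70, 70, 70, 70]
  slide:
    - [-3, -20, 20]
    - [-6, -45, 50]
    - [-10, -70, 90]
    - [-13, -85, 130]
    - [-15, -93, 165]
    - [-16, -95.3, 190]
    - [-16, -95.3, 203]
    - [-16, -95.3, 209]
    - [-16, -95.3, 209]
    - [-16, -95.3, 209]
  roll: [0.2, 0.5, 0.8, 1, 1.2, 1.3, 1.3, 1.3, 1.3, 1.3]

```text
time: 3.6
eef_pos: [0.4387, 0.0212, 0.1311]
tool_rot: [[-0.976, -0.216, 0.001], [-0.216, 0.976, 0.0], [-0.001, -0.0, -1.0]]
ft_force: [-0.1, -0.5, -0.3]
opening: 0.0698
```

Run:
```python
from h import *
st(); im=shot('wrist','w2')
```

```text
{'time': np.float64(3.6), 'joint_positions': array([-3.320200e+00,  1.519660e+01,  1.148974e+02,  7.100000e-03,
        4.983860e+01, -1.058167e+02]), 'eef_pos': array([0.4387, 0.0212, 0.1311]), 'ft_force': array([-0.0952, -0.5337, -0.2836]), 'wrist_torque': array([-0.0276,  0.0102, -0.0344]), 'opening': np.float64(0.0698)} ang -167.50802062068462 tilt [ 0.0012  0.     -1.    ]
```

View pics/w2.png

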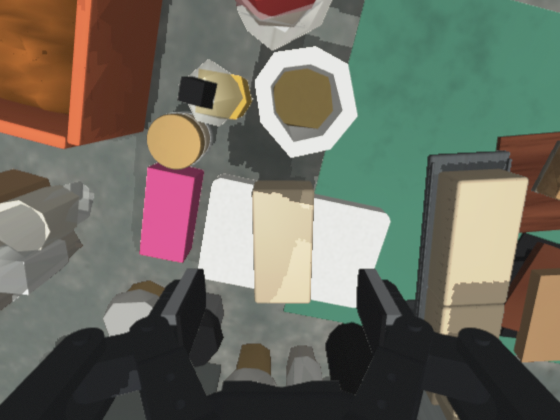

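Run:
```python
from h import *
im=cv2.imread('pics/w2.png')
cv2.imwrite('pics/w2d.png',cv2.resize(im[170:320,200:350],None,fx=4,fy=4,interpolation=2))
```

```text
(no output)
```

View pics/w2d.png

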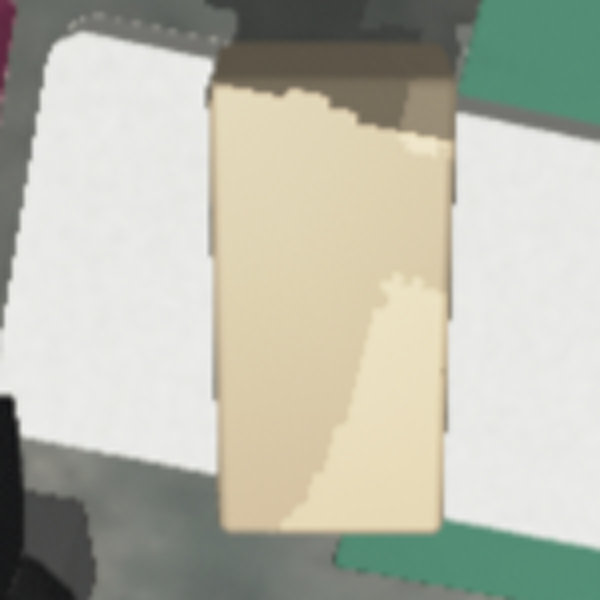

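Run:
```python
from fit import *
d=lambda x,y:((x+.5)/4-.5+200,(y+.5)/4-.5+170)
A=[([-.05,-.024,.032],d(210,79)),([-.05,.024,.032],d(455,79)),([.05,-.024,.032],d(219,532)),([.05,.024,.032],d(443,532)),([-.05,-.024,0],d(219,43)),([-.05,.024,0],d(447,43))]
x=fit(A,'wrist',[.47,.03,.25,0],True)
t=x[:2]-.035*np.array([np.cos(x[2]),np.sin(x[2])])
plan([*t,x[3]+.012],180+np.degrees(x[2]))
```

```text
[0.472 0.029] 12.41 [0.017] res [-0.7  0.3  0.9  0.4  0.1 -0.2 -0.  -0.1  0.3 -0.3 -0.6 -0.2]
slide [  0.9   0.6 102. ] roll 0.08 pos [0.4387 0.0211 0.131 ] ang -167.51
```

Emit:
arm_command:
  claw: [70, 70, 70, 70, 70, 70, 70, 70, 70, 70]
  slide:
    - [0, 0, 10]
    - [0.5, 0.3, 28]
    - [1, 0.6, 48]
    - [1, 0.6, 66]
    - [1, 0.6, 80]
    - [1, 0.6, 90]
    - [1, 0.6, 96]
    - [1, 0.6, 100]
    - [1, 0.6, 102]
    - [1, 0.6, 102]
  roll: [0, 0, 0, 0, 0, 0, 0, 0, 0, 0]

```text
time: 4.9
eef_pos: [0.4378, 0.0215, 0.0291]
tool_rot: [[-0.976, -0.216, 0.001], [-0.216, 0.976, 0.0], [-0.001, -0.0, -1.0]]
ft_force: [-0.7, -0.6, -0.5]
opening: 0.0702
```

Emit:
arm_command:
  claw: [60, 52, 46, 44, 40, 40, 40, 40, 40, 40]
  slide:
    - [0, 0, 0]
    - [0, 0, 0]
    - [0, 0, 0]
    - [0, 0, 0]
    - [0, 0, 0]
    - [0, 0, 0]
    - [0, 0, 0]
    - [0, 0, 0]
    - [0, 0, -1]
    - [0, 0, -3]
  roll: [0, 0, 0, 0, 0, 0, 0, 0, 0, 0]

```text
time: 6.15
eef_pos: [0.4379, 0.0215, 0.0324]
tool_rot: [[-0.976, -0.216, 0.002], [-0.216, 0.976, 0.0], [-0.002, -0.0, -1.0]]
ft_force: [-0.8, -0.2, 0.4]
opening: 0.0398
```

Run:
```python
from h import *
st(); im=shot('wrist','w3')
plan([.42,.05,.16],192.5)
```

```text
{'time': np.float64(6.15), 'joint_positions': array([-3.283500e+00,  2.598720e+01,  1.183859e+02,  1.050000e-02,
        3.552710e+01, -1.057829e+02]), 'eef_pos': array([0.4379, 0.0215, 0.0324]), 'ft_force': array([-0.8035, -0.2162,  0.4426]), 'wrist_torque': array([ 0.0059,  0.0082, -0.0272]), 'opening': np.float64(0.0398)} ang -167.50913358252987 tilt [ 0.0017  0.     -1.    ]
slide [  11.1   31.7 -127.6] roll -0.01 pos [0.4379 0.0215 0.0324] ang -167.51
```

View pics/w3.png

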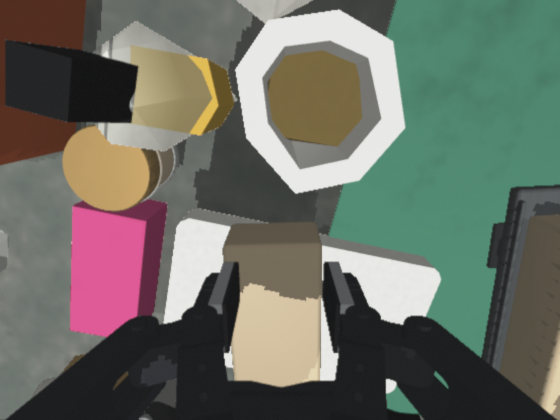

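Run:
```python
from h import *
im=cv2.imread('pics/w3.png')
cv2.imwrite('pics/w3d.png',cv2.resize(im[210:390,190:370],None,fx=3.3,fy=3.3,interpolation=2))
x=[.472,.029,np.radians(12.41)]
for zb in (.012,.017):
  L=np.array([[sx*.05,sy*.024,z+zb] for z in (0,.032) for sx,sy in [(-1,-1),(-1,1),(1,-1),(1,1)]])
  c,s=np.cos(x[2]),np.sin(x[2]);X=np.c_[x[0]+c*L[:,0]-s*L[:,1],x[1]+s*L[:,0]+c*L[:,1],L[:,2]]
  print(np.round(proj('wrist',X)))
o=env.get_obs();R=o['tool_rot']
for z in (0.011,0,-.008): print(z,[np.round(proj('wrist',o['eef_pos']+R@np.array([0.011,sy*.02,z])))[0] for sy in (-1,1)])
```

```text
[[242. 217.]
 [323. 218.]
 [247. 355.]
 [317. 355.]
 [234. 239.]
 [331. 239.]
 [242. 395.]
 [323. 395.]]
[[241. 220.]
 [324. 221.]
 [246. 361.]
 [318. 361.]
 [233. 243.]
 [332. 243.]
 [241. 402.]
 [324. 402.]]
0.011 [array([247., 230.]), array([318., 230.])]
0 [array([245., 238.]), array([320., 238.])]
-0.008 [array([243., 244.]), array([322., 244.])]
```

View pics/w3d.png

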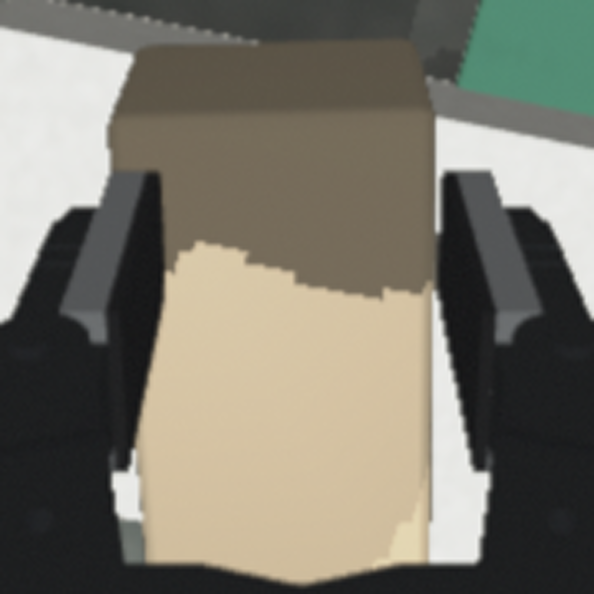

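Run:
```python
from h import *
st()
o=env.get_obs();R=o['tool_rot']
for n in ['scene','top']:
    im=shot(n,n+'3'); 
    P=[proj(n,o['eef_pos']+R@np.array([0,0,z]))[0] for z in (.011,0,-.024)]; print(n,np.round(P,1))
    u,v=map(int,P[1]); u0,v0=u-60,v-50
    c=cv2.resize(im[v0:v0+90,u0:u0+120],None,fx=6,fy=6,interpolation=2)
    for p,col in zip(P,[(0,0,255),(0,255,0),(255,0,0)]): cv2.circle(c,(int((p[0]-u0)*6),int((p[1]-v0)*6)),4,col,-1)
    cv2.imwrite('pics/%s3c.png'%n,c)
```

```text
{'time': np.float64(6.2), 'joint_positions': array([-3.284300e+00,  2.598170e+01,  1.183827e+02,  5.500000e-03,
        3.553910e+01, -1.057817e+02]), 'eef_pos': array([0.4379, 0.0215, 0.0324]), 'ft_force': array([ 0.304 ,  0.6291, -0.408 ]), 'wrist_torque': array([ 0.0139, -0.0212,  0.0096]), 'opening': np.float64(0.04)} ang -167.50697876997793 tilt [ 0.0017 -0.     -1.    ]
scene [[279.7 239.1]
 [279.7 236.5]
 [279.6 230.8]]
top [[279.  227.4]
 [279.1 226.2]
 [279.1 223.3]]
```

View pics/scene3c.png

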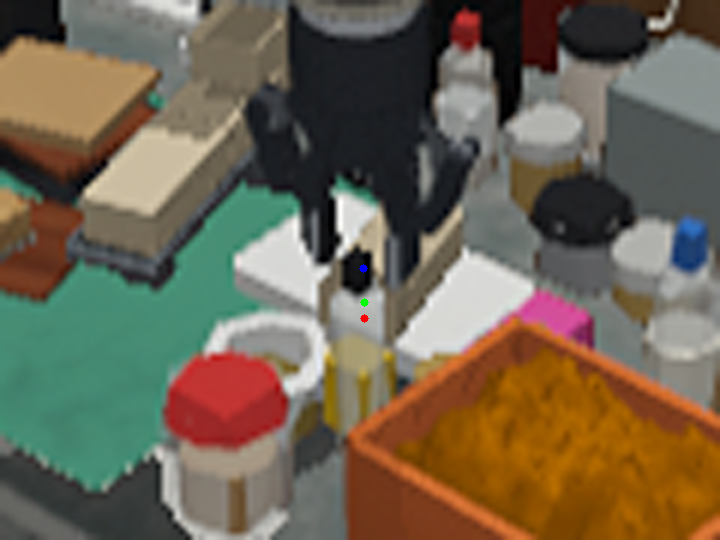

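View pics/top3c.png

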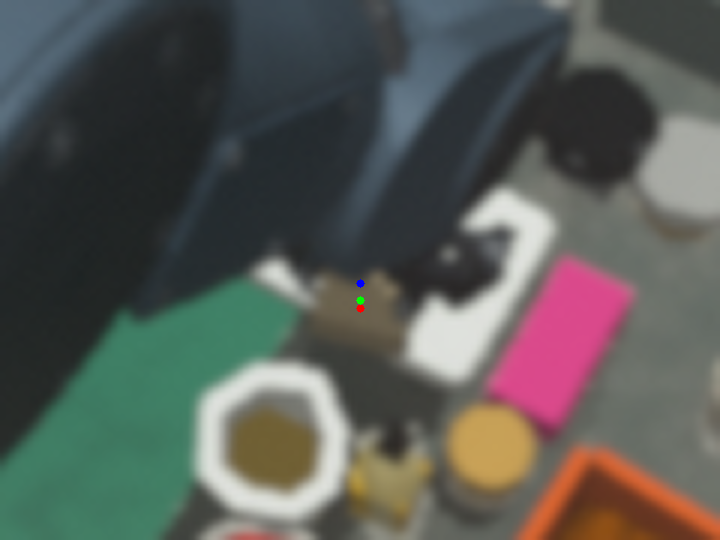

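Emit:
arm_command:
  claw: [45, 55, 65, 70, 72, 72, 72, 72, 72, 72]
  slide:
    - [0, 0, -5]
    - [0, 0, -15]
    - [0, 0, -25]
    - [0, 0, -35]
    - [0, 0, -40]
    - [0, 0, -40]
    - [0, 0, -40]
    - [0, 0, -40]
    - [0, 0, -40]
    - [0, 0, -40]
  roll: [0, 0, 0, 0, 0, 0, 0, 0, 0, 0]

```text
time: 7.55
eef_pos: [0.4377, 0.0214, 0.072]
tool_rot: [[-0.976, -0.216, 0.001], [-0.216, 0.976, 0.0], [-0.001, -0.0, -1.0]]
ft_force: [-0.4, -0.3, -0.1]
opening: 0.072
```

Run:
```python
from h import *
st()
im=shot('wrist','w4')
cv2.imwrite('pics/w4d.png',cv2.resize(im[170:370,180:380],None,fx=3,fy=3,interpolation=2))
```

```text
{'time': np.float64(7.55), 'joint_positions': array([-3.289300e+00,  2.131630e+01,  1.174024e+02,  7.100000e-03,
        4.121560e+01, -1.057815e+02]), 'eef_pos': array([0.4377, 0.0214, 0.072 ]), 'ft_force': array([-0.4361, -0.3392, -0.0607]), 'wrist_torque': array([-0.0161, -0.0838, -0.0103]), 'opening': np.float64(0.072)} ang -167.51306416243276 tilt [ 0.0011  0.     -1.    ]
```

View pics/w4d.png

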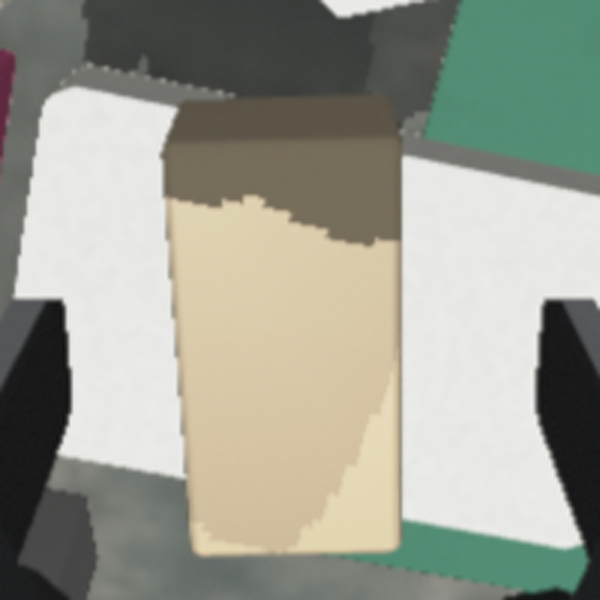

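Run:
```python
from fit import *
d=lambda x,y:((x+.5)/3-.5+180,(y+.5)/3-.5+170)
A=[([-.05,-.024,.032],d(165,142)),([-.05,.024,.032],d(401,136)),([.05,-.024,.032],d(194,557)),([.05,.024,.032],d(399,552)),([-.05,-.024,0],d(179,103)),([-.05,.024,0],d(388,95))]
x=fit(A,'wrist',[.47,.03,.25,0],True)
t=x[:2]-.035*np.array([np.cos(x[2]),np.sin(x[2])])
plan([*t,.001],180+np.degrees(x[2]))
```

```text
[0.4732 0.0254] 14.11 [0.0176] res [-1.4  1.4  0.6  1.3 -0.5 -0.7  0.7 -0.6  0.3 -1.3  0.5 -0.5]
slide [-0.4 -4.8 71.1] roll -1.62 pos [0.4377 0.0214 0.0721] ang -167.51
```

Emit:
arm_command:
  claw: [72, 72, 72, 72, 72, 72, 72, 72, 72, 72]
  slide:
    - [0, -2.5, 5]
    - [0, -4.8, 15]
    - [0, -4.8, 28]
    - [0, -4.8, 40]
    - [0, -4.8, 50]
    - [0, -4.8, 58]
    - [0, -4.8, 63]
    - [0, -4.8, 67]
    - [0, -4.8, 69]
    - [0, -4.8, 70]
  roll: [-1, -1.6, -1.6, -1.6, -1.6, -1.6, -1.6, -1.6, -1.6, -1.6]

```text
time: 8.85
eef_pos: [0.4389, 0.0167, 0.0021]
tool_rot: [[-0.97, -0.243, 0.001], [-0.243, 0.97, -0.0], [-0.001, -0.0, -1.0]]
ft_force: [0.3, -0.7, -0.1]
opening: 0.0721
```

Emit:
arm_command:
  claw: [64, 56, 50, 46, 43, 40, 40, 40, 40, 40]
  slide:
    - [0, 0, 0]
    - [0, 0, 0]
    - [0, 0, 0]
    - [0, 0, 0]
    - [0, 0, 0]
    - [0, 0, 0]
    - [0, 0, 0]
    - [0, 0, 0]
    - [0, 0, 0]
    - [0, 0, 0]
  roll: [0, 0, 0, 0, 0, 0, 0, 0, 0, 0]

```text
time: 10.1
eef_pos: [0.439, 0.0168, 0.0024]
tool_rot: [[-0.97, -0.244, 0.002], [-0.244, 0.97, -0.0], [-0.002, -0.0, -1.0]]
ft_force: [-2.0, 1.2, 6.7]
opening: 0.0473
```

Run:
```python
from h import *
st()
im=shot('wrist','w5')
cv2.imwrite('pics/w5d.png',im)
```

```text
{'time': np.float64(10.1), 'joint_positions': array([-3.886400e+00,  2.978010e+01,  1.186796e+02,  1.110000e-02,
        3.144490e+01, -1.079979e+02]), 'eef_pos': array([0.439 , 0.0168, 0.0024]), 'ft_force': array([-2.029 ,  1.2289,  6.6855]), 'wrist_torque': array([0.1999, 0.2507, 0.0371]), 'opening': np.float64(0.0473)} ang -165.89795140098246 tilt [ 0.0017 -0.     -1.    ]
```

View pics/w5d.png

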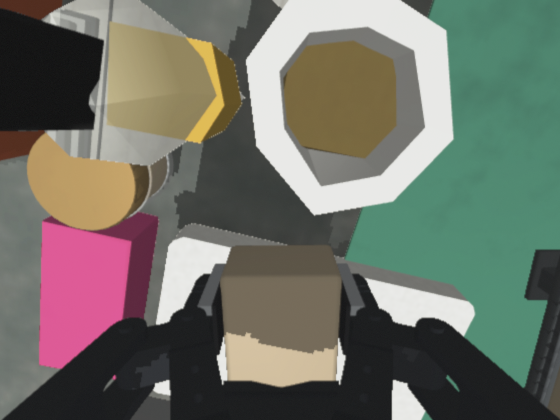

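Run:
```python
from h import *
im=cv2.imread('pics/scene3.png')
cv2.imwrite('pics/s3.png',cv2.resize(im[80:270,190:360],None,fx=4,fy=3.15*4/4,interpolation=2))
im=cv2.imread('pics/scene0.png')
cv2.imwrite('pics/s0.png',cv2.resize(im[0:180,40:180],None,fx=3.3,fy=3.3,interpolation=2))
```

```text
(no output)
```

View pics/s3.png

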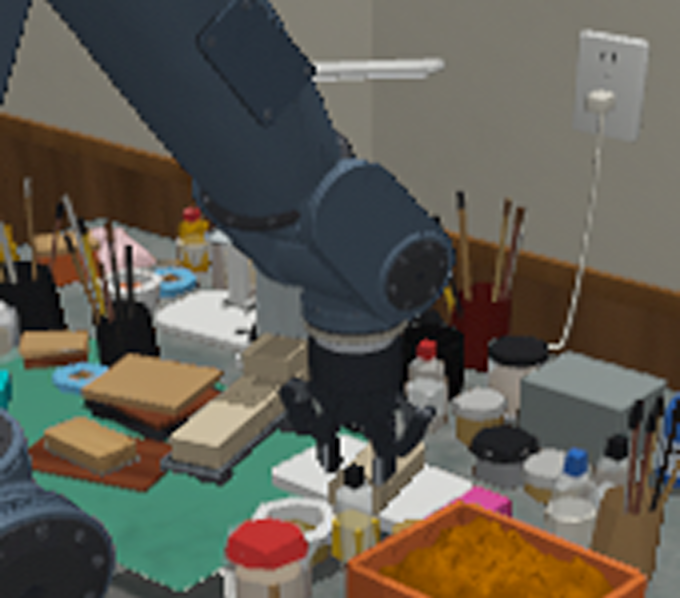

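View pics/s0.png

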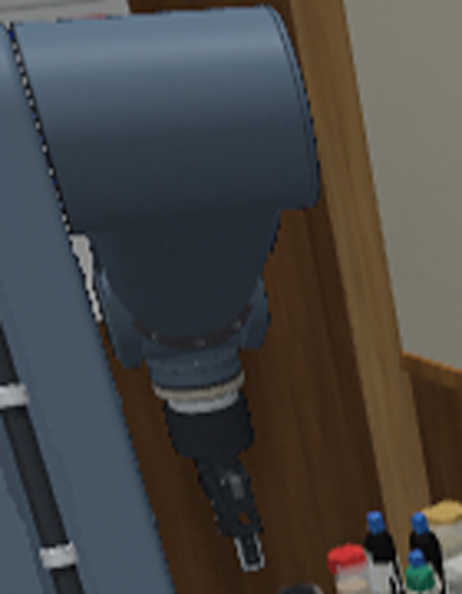

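Run:
```python
from h import *
plan([.439,.0168,.15],194.1)
plan([.352,-.005,.17],194.1)
plan([.329,.141,.17],195.65)
plan([.4188,.1661,.10],195.65)
```

```text
slide [  -0.3   -0.  -147.6] roll -0.0 pos [0.439  0.0168 0.0024] ang -165.9
slide [  89.4   -0.  -167.7] roll -0.0 pos [0.439  0.0168 0.0024] ang -165.9
slide [  76.1  147.2 -167.8] roll -1.55 pos [0.439  0.0168 0.0024] ang -165.9
slide [-17.  149.7 -97.6] roll -1.55 pos [0.439  0.0168 0.0024] ang -165.9
```

Emit:
arm_command:
  claw: [40, 40, 40, 40, 40, 40, 40, 40, 40, 40]
  slide:
    - [0, 0, -2]
    - [0, 0, -6]
    - [0, 0, -15]
    - [0, 0, -30]
    - [0, 0, -50]
    - [0, 0, -75]
    - [0, 0, -100]
    - [0, 0, -125]
    - [0, 0, -140]
    - [0, 0, -145]
  roll: [0, 0, 0, 0, 0, 0, 0, 0, 0, 0]

```text
time: 11.4
eef_pos: [0.439, 0.0168, 0.1489]
tool_rot: [[-0.97, -0.244, 0.004], [-0.244, 0.97, -0.0], [-0.004, -0.001, -1.0]]
ft_force: [0.2, 0.3, -2.6]
opening: 0.0471
```

Run:
```python
from h import *
st()
im=shot('wrist','w6')
```

```text
{'time': np.float64(11.4), 'joint_positions': array([-3.889600e+00,  1.345420e+01,  1.140689e+02,  5.100000e-03,
        5.226090e+01, -1.079921e+02]), 'eef_pos': array([0.439 , 0.0168, 0.1489]), 'ft_force': array([ 0.242 ,  0.274 , -2.6193]), 'wrist_torque': array([-0.0101,  0.1036, -0.0274]), 'opening': np.float64(0.0471)} ang -165.90045631284093 tilt [ 3.8e-03 -2.0e-04 -1.0e+00]
```

View pics/w6.png

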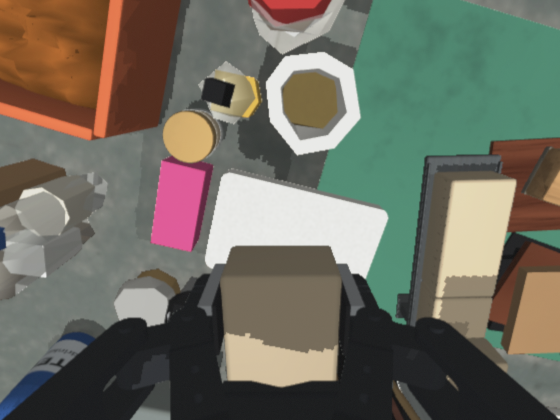

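Emit:
arm_command:
  claw: [40, 40, 40, 40, 40, 40, 40, 40, 40, 40]
  slide:
    - [10, 0, -5]
    - [30, 0, -10]
    - [55, 0, -15]
    - [75, 5, -18]
    - [84, 20, -18]
    - [82, 50, -18]
    - [80, 85, -18]
    - [78, 120, -18]
    - [77, 140, -18]
    - [76, 147, -18]
  roll: [0, 0, 0, 0, 0, -0.5, -1, -1.5, -1.5, -1.5]

```text
time: 12.7
eef_pos: [0.3287, 0.1419, 0.1661]
tool_rot: [[-0.963, -0.271, 0.003], [-0.271, 0.963, -0.0], [-0.003, -0.001, -1.0]]
ft_force: [-0.1, -0.3, -2.2]
opening: 0.0473
```

Run:
```python
from h import *
st()
im=shot('wrist','w7')
plan([.4188,.1661,.10],195.65)
```

```text
{'time': np.float64(12.7), 'joint_positions': array([ 1.593560e+01,  3.247300e+00,  1.234549e+02, -7.100000e-02,
        5.314660e+01, -8.973250e+01]), 'eef_pos': array([0.3287, 0.1419, 0.1661]), 'ft_force': array([-0.0633, -0.3464, -2.2395]), 'wrist_torque': array([-0.0675,  0.0827, -0.031 ]), 'opening': np.float64(0.0473)} ang -164.28939104601008 tilt [ 2.8e-03 -2.0e-04 -1.0e+00]
slide [-92.8  -0.9  66.5] roll 0.02 pos [0.329  0.1419 0.1662] ang -164.33
```

View pics/w7.png

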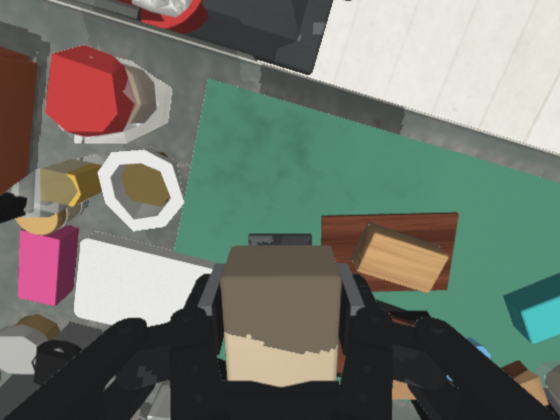

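Emit:
arm_command:
  claw: [40, 40, 40, 40, 40, 40, 40, 40, 40, 40]
  slide:
    - [-8, 0, 5]
    - [-25, 0, 18]
    - [-45, -0.5, 32]
    - [-65, -0.5, 46]
    - [-80, -1, 56]
    - [-88, -1, 62]
    - [-92, -1, 65]
    - [-92.8, -1, 66.5]
    - [-92.8, -1, 66.5]
    - [-92.8, -1, 66.5]
  roll: [0, 0, 0, 0, 0, 0, 0, 0, 0, 0]

```text
time: 14.0
eef_pos: [0.4187, 0.166, 0.1002]
tool_rot: [[-0.963, -0.27, 0.003], [-0.27, 0.963, 0.0], [-0.003, -0.001, -1.0]]
ft_force: [0.4, -0.1, -2.2]
opening: 0.0469
```

Run:
```python
from h import *
st()
im=shot('wrist','w8')
im=shot('scene','s8')
cv2.imwrite('pics/s8c.png',cv2.resize(im[80:270,180:350],None,fx=3.5,fy=3.15,interpolation=2))
```

```text
{'time': np.float64(14.0), 'joint_positions': array([ 1.573340e+01,  1.926370e+01,  1.147914e+02, -7.140000e-02,
        4.575490e+01, -8.989560e+01]), 'eef_pos': array([0.4187, 0.166 , 0.1002]), 'ft_force': array([ 0.3822, -0.124 , -2.1739]), 'wrist_torque': array([-0.1102,  0.0343,  0.001 ]), 'opening': np.float64(0.0469)} ang -164.32120723558572 tilt [ 0.0034  0.     -1.    ]
```

View pics/w8.png

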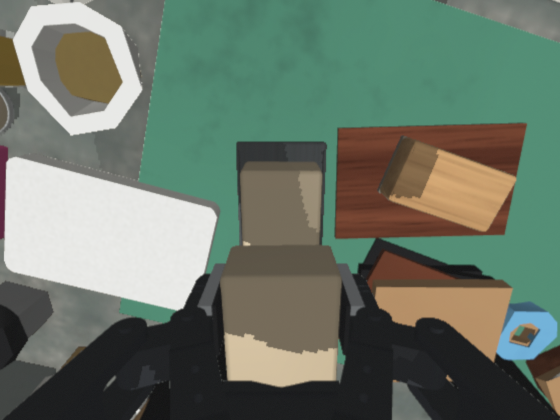

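View pics/s8c.png

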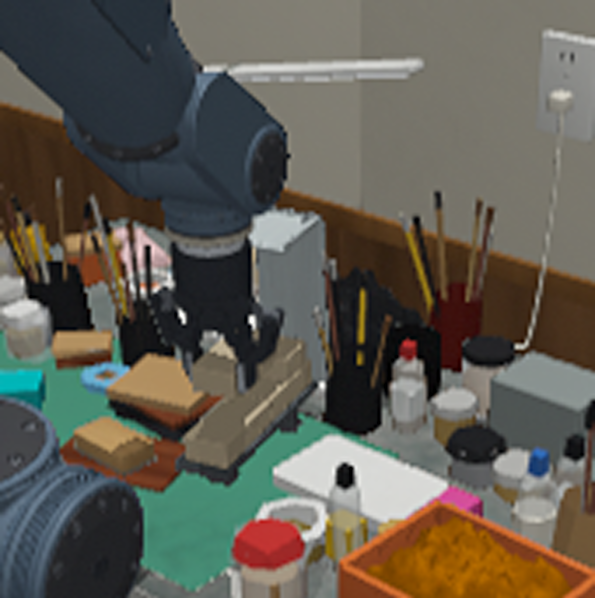

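Run:
```python
from h import *
im=cv2.imread('pics/w8.png')
cv2.imwrite('pics/w8d.png',cv2.resize(im[130:380,200:360],None,fx=3.6,fy=2.4,interpolation=2))
U=np.array([.9629,.2698]);V=np.array([-.2698,.9629]);O=np.array([.570,.2085])
for x,y,z in [(-.2,-.024,.072),(-.2,.024,.072),(-.15,-.024,.072),(-.15,.024,.072),(-.2,-.024,.04),(-.2,.024,.04),(-.215,-.03,.04),(-.215,.03,.04)]:
    print(x,y,z,np.round(proj('wrist',[*(O+x*U+y*V),z])[0],1))
```

```text
-0.2 -0.024 0.072 [241.6 168.2]
-0.2 0.024 0.072 [323.8 168.3]
-0.15 -0.024 0.072 [244.5 246.5]
-0.15 0.024 0.072 [320.4 246.6]
-0.2 -0.024 0.04 [247.  158.9]
-0.2 0.024 0.04 [318. 159.]
-0.215 -0.03 0.04 [237.2 136.3]
-0.215 0.03 0.04 [327.9 136.4]
```

View pics/w8d.png

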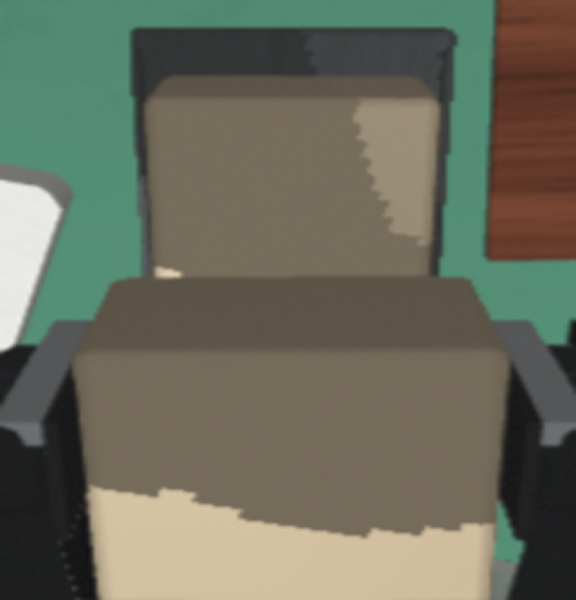

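Emit:
arm_command:
  claw: [40, 40, 40, 40, 40, 40, 40, 40, 40, 40]
  slide:
    - [0, 0, 5]
    - [0, 0, 12]
    - [0, 0, 20]
    - [0, 0, 27]
    - [0, 0, 32]
    - [0, 0, 35]
    - [0, 0, 37]
    - [0, 0, 38]
    - [0, 0, 38.5]
    - [0, 0, 39]
  roll: [0, 0, 0, 0, 0, 0, 0, 0, 0, 0]

```text
time: 15.35
eef_pos: [0.419, 0.166, 0.0613]
tool_rot: [[-0.963, -0.27, 0.004], [-0.27, 0.963, 0.0], [-0.004, -0.001, -1.0]]
ft_force: [-0.2, -0.0, -2.2]
opening: 0.047
```

Emit:
arm_command:
  claw: [40, 40, 40, 40, 40, 40, 40, 40, 40, 40]
  slide:
    - [0, 0, 0.2]
    - [0, 0, 0.5]
    - [0, 0, 0.8]
    - [0, 0, 1.1]
    - [0, 0, 1.4]
    - [0, 0, 1.7]
    - [0, 0, 2]
    - [0, 0, 2.3]
    - [0, 0, 2.6]
    - [0, 0, 3]
  roll: [0, 0, 0, 0, 0, 0, 0, 0, 0, 0]

```text
time: 16.6
eef_pos: [0.419, 0.1661, 0.0582]
tool_rot: [[-0.963, -0.27, 0.004], [-0.27, 0.963, 0.0], [-0.003, -0.001, -1.0]]
ft_force: [0.0, -0.1, -2.1]
opening: 0.0471
```

Run:
```python
from h import *
st()
im=shot('wrist','w9')
cv2.imwrite('pics/w9d.png',cv2.resize(im[130:380,200:360],None,fx=3.6,fy=2.4,interpolation=2))
```

```text
{'time': np.float64(16.6), 'joint_positions': array([ 1.572970e+01,  2.383120e+01,  1.161404e+02, -7.770000e-02,
        3.982890e+01, -8.988770e+01]), 'eef_pos': array([0.419 , 0.1661, 0.0582]), 'ft_force': array([ 0.013 , -0.1143, -2.0526]), 'wrist_torque': array([-0.0797,  0.0608, -0.0318]), 'opening': np.float64(0.0471)} ang -164.32288985326 tilt [ 3.6e-03  1.0e-04 -1.0e+00]
```

View pics/w9d.png

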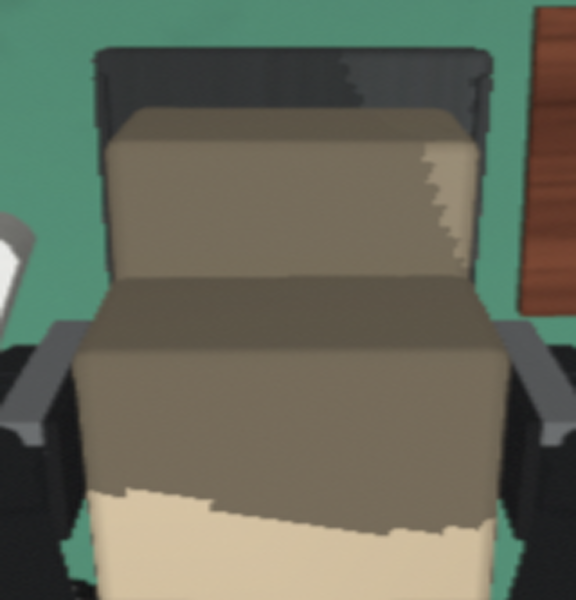

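Emit:
arm_command:
  claw: [40, 40, 40, 40, 40, 40, 40, 40, 40, 40]
  slide:
    - [0, 0, 0.2]
    - [0, 0, 0.4]
    - [0, 0, 0.6]
    - [0, 0, 0.8]
    - [0, 0, 1]
    - [0, 0, 1.2]
    - [0, 0, 1.4]
    - [0, 0, 1.6]
    - [0, 0, 1.8]
    - [0, 0, 2]
  roll: [0, 0, 0, 0, 0, 0, 0, 0, 0, 0]

```text
time: 17.9
eef_pos: [0.419, 0.166, 0.0576]
tool_rot: [[-0.963, -0.27, 0.004], [-0.27, 0.963, 0.0], [-0.004, -0.001, -1.0]]
ft_force: [-10.0, -4.0, 29.4]
opening: 0.0471
```

Emit:
arm_command:
  claw: [40, 40, 40, 40, 42, 46, 50, 56, 64, 72]
  slide:
    - [0, 0, -0.3]
    - [0, 0, -0.6]
    - [0, 0, -0.8]
    - [0, 0, -0.8]
    - [0, 0, -0.8]
    - [0, 0, -0.8]
    - [0, 0, -0.8]
    - [0, 0, -0.8]
    - [0, 0, -0.8]
    - [0, 0, -0.8]
  roll: [0, 0, 0, 0, 0, 0, 0, 0, 0, 0]

```text
time: 19.15
eef_pos: [0.4191, 0.1661, 0.0584]
tool_rot: [[-0.963, -0.27, 0.004], [-0.27, 0.963, 0.0], [-0.004, -0.001, -1.0]]
ft_force: [0.3, 0.4, 1.1]
opening: 0.0716
```

Run:
```python
from h import *
st()
im=shot('wrist','w10')
cv2.imwrite('pics/w10d.png',cv2.resize(im[130:380,160:400],None,fx=2.4*1.3,fy=2.4,interpolation=2))
```

```text
{'time': np.float64(19.15), 'joint_positions': array([ 1.572990e+01,  2.380920e+01,  1.161369e+02, -8.220000e-02,
        3.983460e+01, -8.989020e+01]), 'eef_pos': array([0.4191, 0.1661, 0.0584]), 'ft_force': array([0.2632, 0.373 , 1.0968]), 'wrist_torque': array([ 0.0425,  0.0179, -0.0569]), 'opening': np.float64(0.0716)} ang -164.31677920460908 tilt [ 3.9e-03  2.0e-04 -1.0e+00]
```

View pics/w10d.png

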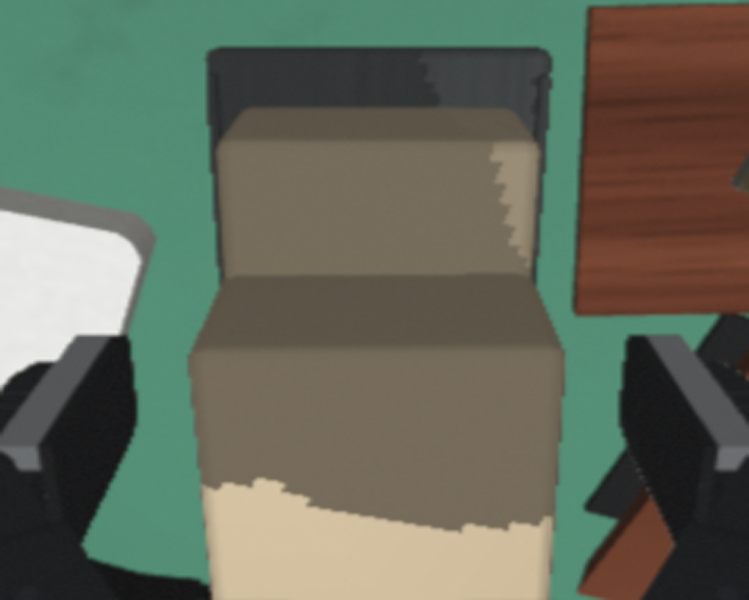

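Emit:
arm_command:
  claw: [72, 72, 72, 60, 45, 30, 15, 0, 0, 0]
  slide:
    - [0, 0, -12]
    - [0, 0, -28]
    - [0, 0, -40]
    - [15, 0, -42]
    - [35, 0, -42]
    - [46, 0, -40]
    - [46, 0, -30]
    - [46, 0, -18]
    - [46, 0, -8]
    - [46, 0, -2]
  roll: [0, 0, 0, 0, 0, 0, 0, 0, 0, 0]

```text
time: 20.45
eef_pos: [0.3746, 0.1536, 0.0592]
tool_rot: [[-0.963, -0.27, 0.003], [-0.27, 0.963, -0.0], [-0.003, -0.001, -1.0]]
ft_force: [0.4, 0.1, 1.2]
opening: -0.0002
```

Run:
```python
from h import *
st()
im=shot('wrist','w11')
```

```text
{'time': np.float64(20.45), 'joint_positions': array([ 1.573140e+01,  2.010500e+01,  1.224323e+02, -8.770000e-02,
        3.731210e+01, -8.987670e+01]), 'eef_pos': array([0.3746, 0.1536, 0.0592]), 'ft_force': array([0.3896, 0.0921, 1.2343]), 'wrist_torque': array([ 0.0459, -0.0065, -0.0248]), 'opening': np.float64(-0.0002)} ang -164.32211611225787 tilt [ 2.8e-03 -2.0e-04 -1.0e+00]
```

View pics/w11.png

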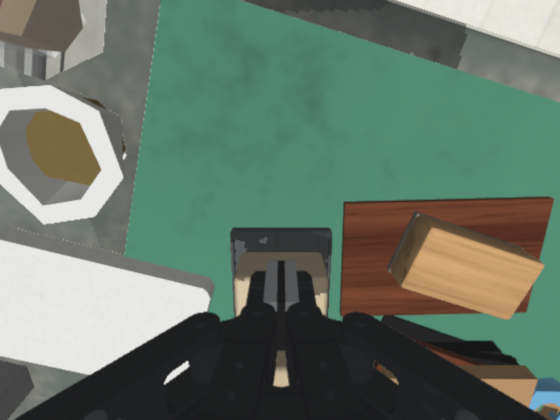

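Emit:
arm_command:
  claw: [0, 0, 0, 0, 0, 0, 0, 0, 0, 0]
  slide:
    - [-3, 0, 0]
    - [-6, 0, 0]
    - [-9, 0, 0]
    - [-12, 0, 0]
    - [-15, 0, 0]
    - [-17, 0, 0]
    - [-19, 0, 0]
    - [-21, 0, 0]
    - [-22.5, 0, 0]
    - [-24, 0, 0]
  roll: [0, 0, 0, 0, 0, 0, 0, 0, 0, 0]

```text
time: 21.75
eef_pos: [0.3975, 0.16, 0.0589]
tool_rot: [[-0.963, -0.27, 0.002], [-0.27, 0.963, -0.0], [-0.002, -0.001, -1.0]]
ft_force: [-1.6, -0.9, -0.4]
opening: 0.0001
```

```bash
cat >> h.py <<'E'
U=np.array([.9629,.2698]);V=np.array([-.2698,.9629]);O=np.array([.5717,.2080])
def hs():
    o=env.get_obs(); d=o['eef_pos'][:2]-O; f=o['ft_force']; print('t',o['time'],'hx',round(d@U*1000,2),'hy',round(d@V*1000,2),'z',round(o['eef_pos'][2],4),'F along',round(f[:2]@U,2),'lat',round(f[:2]@V,2),'z',round(f[2],2),'op',round(o['opening'],4))
E
python3 - <<'E'
from h import *
hs(); im=shot('wrist','w12')
cv2.imwrite('pics/w12d.png',cv2.resize(im[130:400,180:380],None,fx=3,fy=2.2,interpolation=2))
E
```

```text
t 21.75 hx -180.7 hy 0.78 z 0.0589 F along -1.78 lat -0.44 z -0.39 op 0.0001
```

View pics/w12d.png

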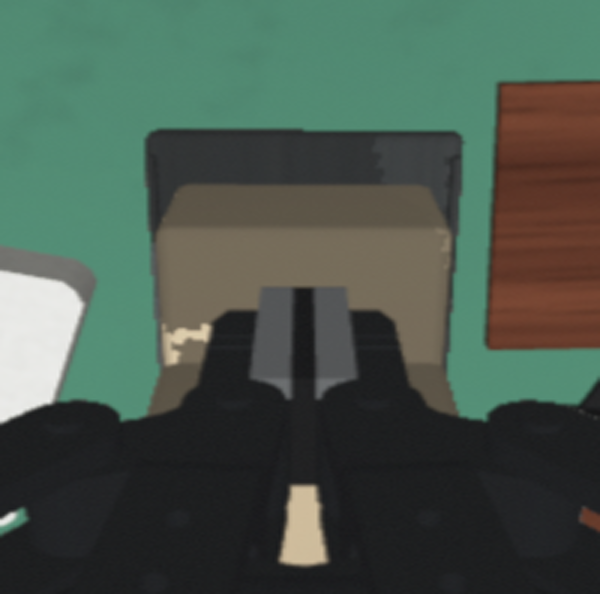

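Emit:
arm_command:
  claw: [0, 0, 0, 0, 0, 0, 0, 0, 0, 0]
  slide:
    - [-1.2, 0, 0]
    - [-2.4, 0, 0]
    - [-3.6, 0, 0]
    - [-4.8, 0, 0]
    - [-6, 0, 0]
    - [-7.2, 0, 0]
    - [-8.4, 0, 0]
    - [-9.6, 0, 0]
    - [-10.8, 0, 0]
    - [-12, 0, 0]
  roll: [0, 0, 0, 0, 0, 0, 0, 0, 0, 0]

```text
time: 23.05
eef_pos: [0.4094, 0.1633, 0.059]
tool_rot: [[-0.963, -0.27, 0.002], [-0.27, 0.963, -0.0], [-0.002, -0.001, -1.0]]
ft_force: [-0.8, -0.5, -0.5]
opening: 0.0
```

```bash
python3 -c "
from h import *
hs()"
```

```text
t 23.05 hx -168.37 hy 0.77 z 0.059 F along -0.9 lat -0.22 z -0.5 op 0.0
```

Emit:
arm_command:
  claw: [0, 0, 0, 0, 0, 0, 0, 0, 0, 0]
  slide:
    - [-0.4, 0, 0]
    - [-0.8, 0, 0]
    - [-1.2, 0, 0]
    - [-1.5, 0, 0]
    - [-1.8, 0, 0]
    - [-2.1, 0, 0]
    - [-2.4, 0, 0]
    - [-2.6, 0, 0]
    - [-2.8, 0, 0]
    - [-3, 0, 0]
  roll: [0, 0, 0, 0, 0, 0, 0, 0, 0, 0]

```text
time: 24.3
eef_pos: [0.4123, 0.1641, 0.059]
tool_rot: [[-0.963, -0.27, 0.002], [-0.27, 0.963, -0.0], [-0.002, -0.001, -1.0]]
ft_force: [-1.1, 0.0, -0.8]
opening: 0.0003
```

```bash
python3 -c "
from h import *
hs()
im=shot('scene','s13'); cv2.imwrite('pics/s13c.png',cv2.resize(im[140:250,210:300],None,fx=6.5,fy=5.4,interpolation=2))"
```

```text
t 24.3 hx -165.36 hy 0.77 z 0.059 F along -1.02 lat 0.32 z -0.78 op 0.0003
```

View pics/s13c.png

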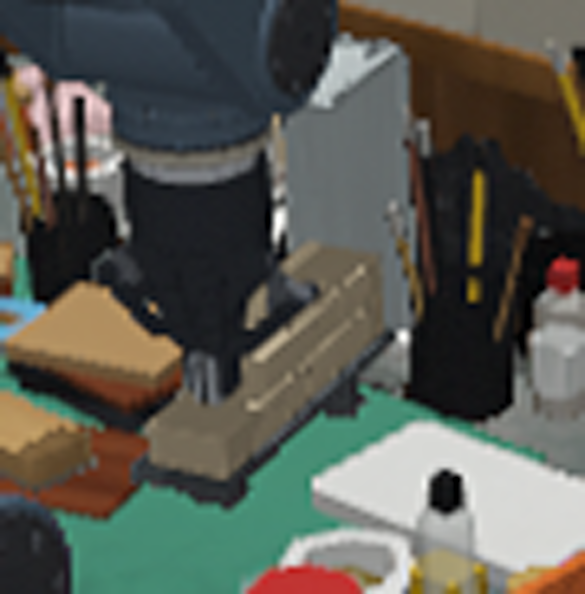

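Emit:
arm_command:
  claw: [0, 0, 0, 0, 0, 0, 0, 0, 0, 0]
  slide:
    - [-0.3, 0, 0]
    - [-0.6, 0, 0]
    - [-0.9, 0, 0]
    - [-1.2, 0, 0]
    - [-1.5, 0, 0]
    - [-1.7, 0, 0]
    - [-1.9, 0, 0]
    - [-2.1, 0, 0]
    - [-2.3, 0, 0]
    - [-2.5, 0, 0]
  roll: [0, 0, 0, 0, 0, 0, 0, 0, 0, 0]

```text
time: 25.6
eef_pos: [0.4144, 0.1647, 0.059]
tool_rot: [[-0.963, -0.27, 0.002], [-0.27, 0.963, -0.0], [-0.002, -0.001, -1.0]]
ft_force: [-2.7, -0.6, 2.7]
opening: -0.0002
```

```bash
python3 -c "
from h import *
hs()"
```

```text
t 25.6 hx -163.15 hy 0.78 z 0.059 F along -2.8 lat 0.15 z 2.66 op -0.0002
```

Emit:
arm_command:
  claw: [0, 0, 0, 0, 0, 0, 0, 0, 0, 0]
  slide:
    - [-0.2, 0, 0]
    - [-0.4, 0, 0]
    - [-0.6, 0, 0]
    - [-0.8, 0, 0]
    - [-1, 0, 0]
    - [-1.2, 0, 0]
    - [-1.3, 0, 0]
    - [-1.3, 0, 0]
    - [-1.3, 0, 0]
    - [-1.3, 0, 0]
  roll: [0, 0, 0, 0, 0, 0, 0, 0, 0, 0]

```text
time: 26.85
eef_pos: [0.4143, 0.1647, 0.0588]
tool_rot: [[-0.963, -0.27, -0.001], [-0.27, 0.963, -0.001], [0.001, -0.001, -1.0]]
ft_force: [-8.6, -2.7, 6.9]
opening: 0.0003
```

```bash
python3 -c "
from h import *
hs(); st()"
```

```text
t 26.85 hx -163.18 hy 0.81 z 0.0588 F along -9.02 lat -0.25 z 6.88 op 0.0003
{'time': np.float64(26.85), 'joint_positions': array([ 1.573250e+01,  2.349390e+01,  1.166048e+02, -8.540000e-02,
        3.997730e+01, -8.988750e+01]), 'eef_pos': array([0.4143, 0.1647, 0.0588]), 'ft_force': array([-8.6162, -2.6705,  6.8826]), 'wrist_torque': array([-0.3924,  1.3582, -0.0425]), 'opening': np.float64(0.0003)} ang -164.3146117192866 tilt [-0.001  -0.0013 -1.    ]
```

Run:
```python
from h import *
im=shot('wrist','w14'); 
cv2.imwrite('pics/w14d.png',cv2.resize(im[130:400,180:380],None,fx=3,fy=2.2,interpolation=2))
for x,y,z in [(-.2,-.024,.072),(-.2,.024,.072),(-.15,-.024,.072),(-.15,.024,.072),(-.15,-.024,.104),(-.15,.024,.104)]:
    p=proj('wrist',[*(O+x*U+y*V),z])[0]; print(x,y,z,np.round(((p[0]-180)*3,(p[1]-130)*2.2)))
im=shot('scene','s14'); cv2.imwrite('pics/s14c.png',cv2.resize(im[140:250,210:300],None,fx=6.5,fy=5.4,interpolation=2))
```

```text
-0.2 -0.024 0.072 [151. 149.]
-0.2 0.024 0.072 [456. 150.]
-0.15 -0.024 0.072 [164. 353.]
-0.15 0.024 0.072 [442. 354.]
-0.15 -0.024 0.104 [134. 442.]
-0.15 0.024 0.104 [471. 443.]
```

View pics/w14d.png

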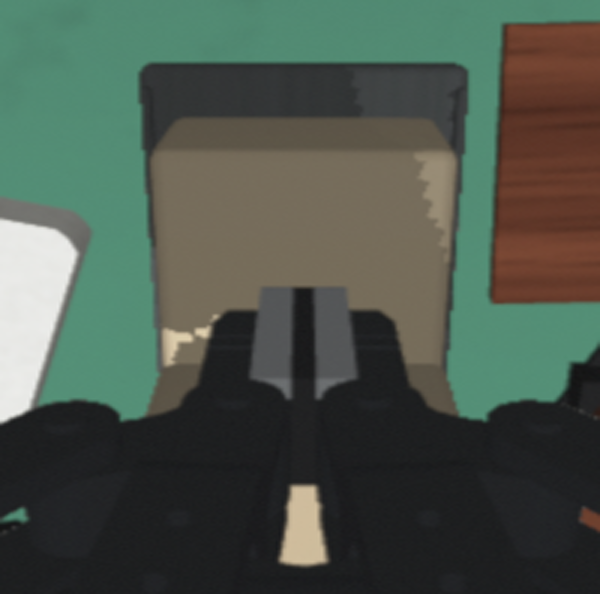

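View pics/s14c.png

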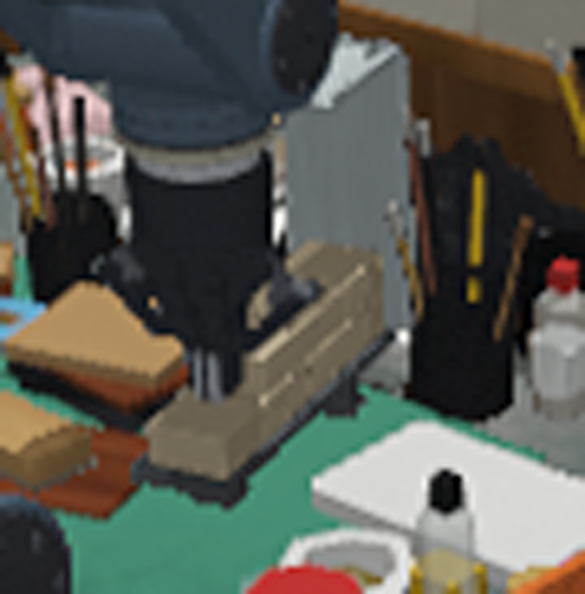

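```bash
python3 -c "
from h import *
plan([.40,.11,.32],195)"
```

```text
slide [  29.   -49.1 -261.1] roll 0.68 pos [0.4143 0.1647 0.0588] ang -164.32
```

Emit:
arm_command:
  claw: [0, 0, 0, 0, 0, 0, 20, 40, 60, 72]
  slide:
    - [3, 0, 0]
    - [12, 0, 0]
    - [25, 0, -3]
    - [30, 0, -25]
    - [30, 0, -65]
    - [30, -5, -110]
    - [30, -20, -165]
    - [29, -35, -215]
    - [29, -45, -250]
    - [29, -49, -261]
  roll: [0, 0, 0, 0, 0, 0, 0, 0, 0, 0]

```text
time: 28.2
eef_pos: [0.4, 0.1097, 0.3216]
tool_rot: [[-0.963, -0.27, 0.002], [-0.27, 0.963, -0.001], [-0.002, -0.001, -1.0]]
ft_force: [-0.0, 0.1, -0.6]
opening: 0.0714
```

Run:
```python
from h import *
st(); im=shot('wrist','w15')
cv2.imwrite('pics/w15c.png',cv2.resize(im[135:315,250:400],None,fx=4,fy=3.3,interpolation=2))
plan([.433,-.379,.16],170)
```

```text
{'time': np.float64(28.2), 'joint_positions': array([ 8.942700e+00, -6.253000e-01,  1.038233e+02, -6.600000e-02,
        7.668110e+01, -9.669410e+01]), 'eef_pos': array([0.4   , 0.1097, 0.3216]), 'ft_force': array([-0.0079,  0.0532, -0.5736]), 'wrist_torque': array([ 0.0466, -0.0905,  0.0057]), 'opening': np.float64(0.0714)} ang -164.34797062477477 tilt [ 2.3e-03 -8.0e-04 -1.0e+00]
slide [ 100.5 -479.1  162.1] roll 25.66 pos [0.4001 0.1096 0.3216] ang -164.34
```

View pics/w15c.png

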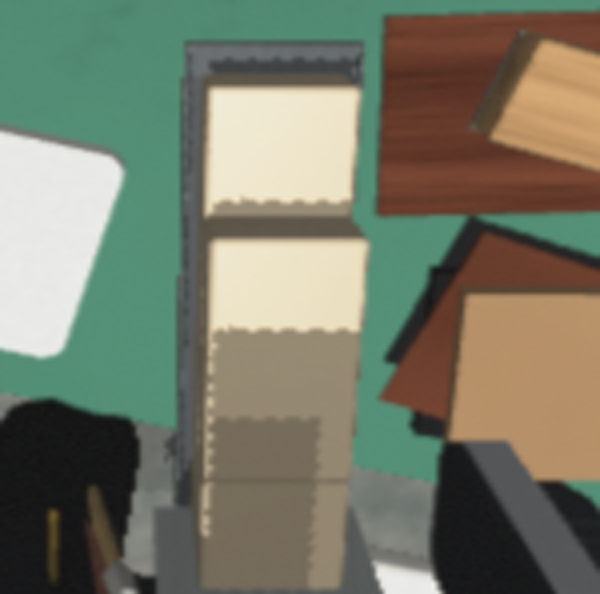

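Run:
```python
from fit import *
c=lambda x,y:((x+.5)/4-.5+250,(y+.5)/3.3-.5+135)
H=[([-.2,-.024,.072],c(206,87)),([-.2,.024,.072],c(359,85)),([-.15,-.024,.104],c(206,240)),([-.15,.024,.104],c(367,239)),([-.05,-.024,.104],c(200,481)),([-.05,.024,.104],c(348,481))]
fit(H[:2]+H[2:],'wrist',[.57,.2,.25])
fit(H,'wrist',[.57,.2,.25,0],True)
```

```text
[0.5718 0.2068] 15.55 [] res [-0.2  0.  -0.1  0.7  0.3 -0.4 -0.1 -0.   0.1 -0.3  0.  -0.2]
[0.5712 0.2064] 15.55 [0.0018] res [-0.3 -0.2 -0.   0.5  0.2 -0.4 -0.  -0.   0.   0.   0.1  0.1]
```

Emit:
arm_command:
  claw: [72, 72, 72, 72, 72, 72, 72, 72, 72, 72]
  slide:
    - [20, -20, 0]
    - [50, -60, 0]
    - [80, -110, 0]
    - [110, -165, 0]
    - [125, -220, 0]
    - [130, -275, 0]
    - [130, -330, 10]
    - [125, -385, 25]
    - [112, -435, 40]
    - [100, -470, 60]
  roll: [1, 4, 7, 10, 13, 16, 19, 22, 25, 25.6]

```text
time: 29.5
eef_pos: [0.4311, -0.3711, 0.2595]
tool_rot: [[-0.985, 0.174, 0.0], [0.174, 0.985, 0.001], [-0.0, 0.001, -1.0]]
ft_force: [-0.2, 0.7, 0.8]
opening: 0.0721
```

Run:
```python
from h import *
st(); im=shot('wrist','w16')
```

```text
{'time': np.float64(29.5), 'joint_positions': array([-4.543060e+01,  1.953980e+01,  8.840440e+01,  3.920000e-02,
        7.206400e+01, -1.254015e+02]), 'eef_pos': array([ 0.4311, -0.3711,  0.2595]), 'ft_force': array([-0.2373,  0.6531,  0.8428]), 'wrist_torque': array([-0.0142,  0.0017, -0.043 ]), 'opening': np.float64(0.0721)} ang 169.95883744805104 tilt [ 4.e-04  6.e-04 -1.e+00]
```

View pics/w16.png

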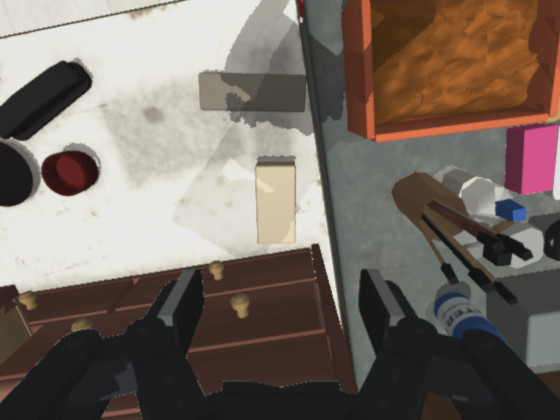

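Run:
```python
from h import *
im=cv2.imread('pics/w16.png')
cv2.imwrite('pics/w16d.png',cv2.resize(im[140:260,220:340],None,fx=5,fy=5,interpolation=2))
```

```text
(no output)
```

View pics/w16d.png

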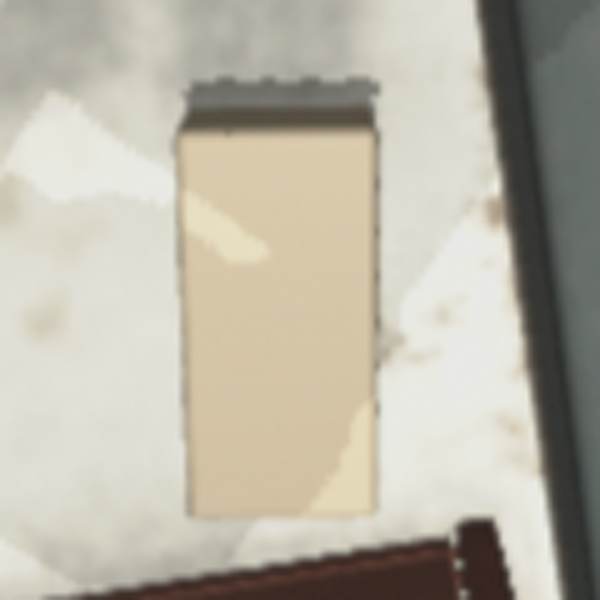

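Run:
```python
from fit import *
d=lambda x,y:((x+.5)/5-.5+220,(y+.5)/5-.5+140)
A=[([-.05,-.024,.032],d(179,131)),([-.05,.024,.032],d(377,130)),([.05,-.024,.032],d(189,517)),([.05,.024,.032],d(378,515)),([-.05,-.024,0],d(183,108)),([-.05,.024,0],d(372,106))]
x=fit(A,'wrist',[.47,-.38,-.17,0],True)
x0=fit(A,'wrist',[.47,-.38,-.17])
t=x[:2]-.037*np.array([np.cos(x[2]),np.sin(x[2])])
plan([*t,.08],180+np.degrees(x[2]))
t=x0[:2]-.037*np.array([np.cos(x0[2]),np.sin(x0[2])])
plan([*t,.08],180+np.degrees(x0[2]))
```

```text
[ 0.4729 -0.3866] -9.41 [-0.0043] res [-0.6  0.1  0.1 -0.2  0.2  0.  -0.3  0.   0.5  0.1  0.1  0. ]
[ 0.4718 -0.3863] -9.41 [] res [-0.8 -0.2  0.4 -0.4  0.   0.6 -0.1  0.6  0.3 -0.2  0.3 -0.2]
slide [ -6.3  -7.4 176. ] roll -0.66 pos [ 0.4318 -0.3726  0.256 ] ang 169.94
slide [ -5.2  -7.3 176. ] roll -0.65 pos [ 0.4318 -0.3726  0.256 ] ang 169.94
```

Emit:
arm_command:
  claw: [72, 72, 72, 72, 72, 72, 72, 72, 72, 72]
  slide:
    - [-2, -2, 12]
    - [-4, -5, 35]
    - [-5.8, -7.4, 65]
    - [-5.8, -7.4, 95]
    - [-5.8, -7.4, 125]
    - [-5.8, -7.4, 150]
    - [-5.8, -7.4, 172]
    - [-5.8, -7.4, 186]
    - [-5.8, -7.4, 190]
    - [-5.8, -7.4, 190]
  roll: [-0.2, -0.5, -0.6, -0.6, -0.6, -0.6, -0.6, -0.6, -0.6, -0.6]

```text
time: 30.8
eef_pos: [0.4351, -0.38, 0.0658]
tool_rot: [[-0.986, 0.165, -0.003], [0.165, 0.986, 0.003], [0.003, 0.003, -1.0]]
ft_force: [-0.2, -0.2, 0.5]
opening: 0.0719
```

Run:
```python
from h import *
st(); im=shot('wrist','w17')
cv2.imwrite('pics/w17d.png',cv2.resize(im[170:370,180:380],None,fx=3,fy=3,interpolation=2))
```

```text
{'time': np.float64(30.8), 'joint_positions': array([-4.575600e+01,  3.357200e+01,  9.671560e+01,  1.380000e-02,
        4.996670e+01, -1.262933e+02]), 'eef_pos': array([ 0.4351, -0.38  ,  0.0658]), 'ft_force': array([-0.1738, -0.2038,  0.475 ]), 'wrist_torque': array([-0.0154,  0.0201, -0.0327]), 'opening': np.float64(0.0719)} ang 170.52868595054295 tilt [-0.003   0.0033 -1.    ]
```

View pics/w17d.png

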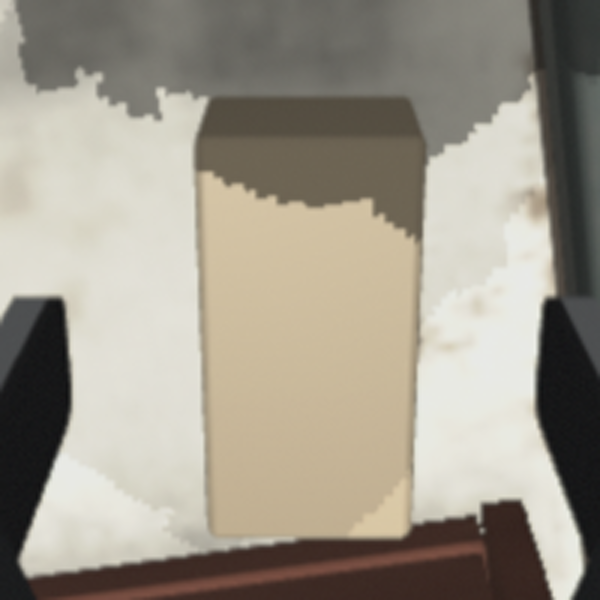

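Run:
```python
from fit import *
d=lambda x,y:((x+.5)/3-.5+180,(y+.5)/3-.5+170)
A=[([-.05,-.024,.032],d(194,138)),([-.05,.024,.032],d(425,138)),([.05,-.024,.032],d(210,540)),([.05,.024,.032],d(413,540)),([-.05,-.024,0],d(208,98)),([-.05,.024,0],d(411,97))]
x=fit(A,'wrist',[.47,-.38,-.17,0],True)
t=x[:2]-.037*np.array([np.cos(x[2]),np.sin(x[2])])
plan([*t,x[3]-.014],180+np.degrees(x[2]))
```

```text
[ 0.4724 -0.3852] -9.18 [0.0048] res [-0.2  0.9  0.7  0.5 -0.  -0.1 -0.1 -0.4 -0.2 -0.6 -0.1 -0.6]
slide [-0.7  0.8 75.2] roll -0.3 pos [ 0.4352 -0.3802  0.0659] ang 170.53
```

Emit:
arm_command:
  claw: [72, 72, 72, 72, 72, 72, 72, 72, 70, 66]
  slide:
    - [-0.7, 0.9, 8]
    - [-0.7, 0.9, 22]
    - [-0.7, 0.9, 38]
    - [-0.7, 0.9, 52]
    - [-0.7, 0.9, 63]
    - [-0.7, 0.9, 70]
    - [-0.7, 0.9, 74]
    - [-0.7, 0.9, 76]
    - [-0.7, 0.9, 77.5]
    - [-0.7, 0.9, 78]
  roll: [-0.3, -0.3, -0.3, -0.3, -0.3, -0.3, -0.3, -0.3, -0.3, -0.3]

```text
time: 32.1
eef_pos: [0.4359, -0.3792, -0.0119]
tool_rot: [[-0.987, 0.159, -0.002], [0.159, 0.987, 0.003], [0.003, 0.002, -1.0]]
ft_force: [-0.7, -0.7, -0.2]
opening: 0.066
```

Emit:
arm_command:
  claw: [58, 52, 48, 44, 40, 40, 40, 40, 40, 40]
  slide:
    - [0, 0, 0]
    - [0, 0, 0]
    - [0, 0, 0]
    - [0, 0, 0]
    - [0, 0, 0]
    - [0, 0, 0]
    - [0, 0, 0]
    - [0, 0, -1]
    - [0, 0, -4]
    - [0, 0, -10]
  roll: [0, 0, 0, 0, 0, 0, 0, 0, 0, 0]

```text
time: 33.35
eef_pos: [0.4357, -0.379, -0.002]
tool_rot: [[-0.987, 0.159, -0.003], [0.159, 0.987, 0.003], [0.004, 0.003, -1.0]]
ft_force: [0.7, -0.5, -2.5]
opening: 0.0472
```

Run:
```python
from h import *
st(); im=shot('wrist','w18')
P=O+U*(-.15)
plan([.35,-.36,.18],171)
plan([*(O-U*.25),.20],195.6)
```

```text
{'time': np.float64(33.35), 'joint_positions': array([-4.564170e+01,  3.974540e+01,  9.781380e+01,  1.350000e-02,
        4.270730e+01, -1.264833e+02]), 'eef_pos': array([ 0.4357, -0.379 , -0.002 ]), 'ft_force': array([ 0.6722, -0.4849, -2.5309]), 'wrist_torque': array([-0.0313,  0.0611,  0.0367]), 'opening': np.float64(0.0472)} ang 170.83193768777568 tilt [-0.0031  0.0034 -1.    ]
slide [  88.6    5.9 -180.8] roll -0.17 pos [ 0.4362 -0.3795 -0.001 ] ang 170.83
slide [ 187.3  497.  -199.5] roll -24.77 pos [ 0.4362 -0.3795 -0.001 ] ang 170.83
```

View pics/w18.png

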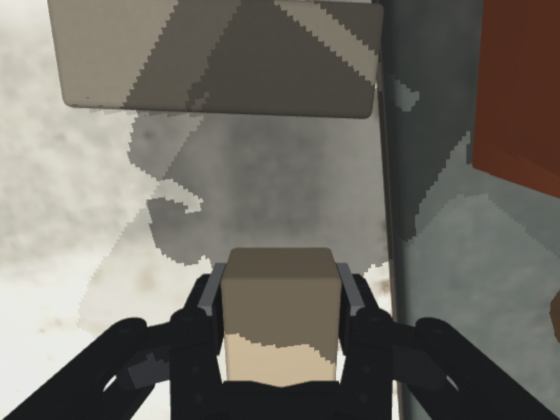

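Emit:
arm_command:
  claw: [40, 40, 40, 40, 40, 40, 40, 40, 40, 40]
  slide:
    - [0, 0, -10]
    - [2, 0, -28]
    - [5, 0, -55]
    - [12, 0, -85]
    - [25, 0, -118]
    - [45, 0, -150]
    - [68, 2, -178]
    - [90, 20, -195]
    - [105, 50, -200]
    - [118, 85, -200]
  roll: [0, 0, 0, 0, 0, 0, 0, -1, -2, -4]

```text
time: 34.65
eef_pos: [0.3333, -0.2767, 0.2011]
tool_rot: [[-0.996, 0.09, -0.0], [0.09, 0.996, 0.0], [0.0, 0.0, -1.0]]
ft_force: [0.2, -0.1, -3.6]
opening: 0.047
```

Run:
```python
from h import *
st()
plan([*(O-U*.25),.20],195.6)
```

```text
{'time': np.float64(34.65), 'joint_positions': array([-4.586380e+01,  8.537400e+00,  1.115440e+02,  1.540000e-02,
        5.994020e+01, -1.307045e+02]), 'eef_pos': array([ 0.3333, -0.2767,  0.2011]), 'ft_force': array([ 0.2156, -0.0902, -3.5947]), 'wrist_torque': array([0.0355, 0.1001, 0.0581]), 'opening': np.float64(0.047)} ang 174.83296815069414 tilt [-1.e-04  4.e-04 -1.e+00]
slide [ 39.9 415.3   1.3] roll -20.77 pos [ 0.3333 -0.2767  0.2011] ang 174.83
```

Emit:
arm_command:
  claw: [40, 40, 40, 40, 40, 40, 40, 40, 40, 40]
  slide:
    - [3, 25, 0]
    - [7, 65, 0]
    - [11, 110, 0]
    - [16, 158, 0]
    - [20, 206, 0]
    - [25, 254, 0]
    - [30, 302, 0]
    - [34, 350, 0]
    - [38, 392, 0]
    - [40, 415, 0]
  roll: [-1, -3, -5, -8, -11, -14, -17, -19, -20.5, -20.8]

```text
time: 35.9
eef_pos: [0.3306, 0.1421, 0.2025]
tool_rot: [[-0.962, -0.272, 0.002], [-0.272, 0.962, 0.001], [-0.002, 0.001, -1.0]]
ft_force: [1.0, -0.7, -2.0]
opening: 0.0471
```

Run:
```python
from h import *
st(); hs()
plan([*(O-U*.155),.125],195.6)
plan([*(O-U*.25),.20],195.6)
```

```text
{'time': np.float64(35.9), 'joint_positions': array([ 1.579720e+01,  7.860000e-02,  1.206546e+02,  4.660000e-02,
        5.915310e+01, -8.999490e+01]), 'eef_pos': array([0.3306, 0.1421, 0.2025]), 'ft_force': array([ 0.9782, -0.7332, -1.9508]), 'wrist_torque': array([-0.0688,  0.0778, -0.0273]), 'opening': np.float64(0.0471)} ang -164.2318052036957 tilt [ 0.0017  0.0012 -1.    ]
t 35.9 hx -249.98 hy 1.56 z 0.2025 F along 0.74 lat -0.97 z -1.95 op 0.0471
slide [-94.8  -1.8  77.7] roll 0.17 pos [0.3306 0.1421 0.2025] ang -164.23
slide [ 0.  -1.6  2.5] roll 0.17 pos [0.3306 0.1421 0.2025] ang -164.23
```

Emit:
arm_command:
  claw: [40, 40, 40, 40, 40, 40, 40, 40, 40, 40]
  slide:
    - [-6, -0.3, 6]
    - [-22, -0.5, 20]
    - [-42, -0.8, 36]
    - [-62, -0.8, 52]
    - [-78, -0.8, 64]
    - [-90, -0.8, 72]
    - [-97, -0.8, 79]
    - [-100, -0.8, 86]
    - [-100, -0.8, 92]
    - [-100, -0.8, 95]
  roll: [0.1, 0.1, 0.1, 0.1, 0.1, 0.1, 0.1, 0.1, 0.1, 0.1]

```text
time: 37.15
eef_pos: [0.4268, 0.1685, 0.1074]
tool_rot: [[-0.963, -0.27, 0.001], [-0.27, 0.963, 0.001], [-0.002, 0.001, -1.0]]
ft_force: [0.3, -0.4, -3.3]
opening: 0.0473
```

Run:
```python
from h import *
hs();st()
im=shot('wrist','w19')
cv2.imwrite('pics/w19d.png',cv2.resize(im[130:380,200:360],None,fx=3.6,fy=2.4,interpolation=2))
```

```text
t 37.15 hx -150.19 hy 1.03 z 0.1074 F along 0.18 lat -0.51 z -3.32 op 0.0473
{'time': np.float64(37.15), 'joint_positions': array([ 1.570100e+01,  1.933930e+01,  1.132698e+02,  5.160000e-02,
        4.730470e+01, -9.001000e+01]), 'eef_pos': array([0.4268, 0.1685, 0.1074]), 'ft_force': array([ 0.3166, -0.4456, -3.3196]), 'wrist_torque': array([-0.0714,  0.0323,  0.0535]), 'opening': np.float64(0.0473)} ang -164.32400599315108 tilt [ 0.0013  0.001  -1.    ]
```

View pics/w19d.png

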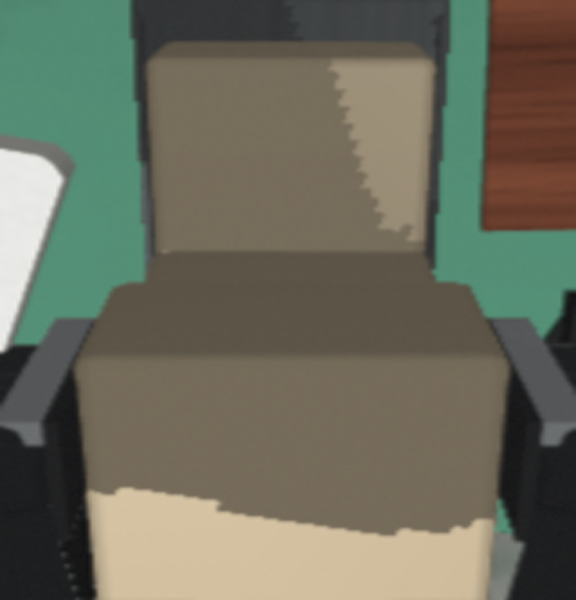

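Emit:
arm_command:
  claw: [40, 40, 40, 40, 40, 40, 40, 40, 40, 40]
  slide:
    - [0, 0, 2.5]
    - [0, 0, 5.5]
    - [0, 0, 8]
    - [0, 0, 10]
    - [0, 0, 11.5]
    - [0, 0, 12.5]
    - [0, 0, 13.2]
    - [0, 0, 13.8]
    - [0, 0, 14.4]
    - [0, 0, 15]
  roll: [0, 0, 0, 0, 0, 0, 0, 0, 0, 0]

```text
time: 38.45
eef_pos: [0.4268, 0.1685, 0.0922]
tool_rot: [[-0.963, -0.27, 0.001], [-0.27, 0.963, 0.001], [-0.001, 0.001, -1.0]]
ft_force: [0.1, -0.0, -1.9]
opening: 0.0469
```

Emit:
arm_command:
  claw: [40, 40, 40, 40, 40, 40, 40, 40, 40, 40]
  slide:
    - [0, 0, 0.2]
    - [0, 0, 0.4]
    - [0, 0, 0.6]
    - [0, 0, 0.8]
    - [0, 0, 1]
    - [0, 0, 1.2]
    - [0, 0, 1.4]
    - [0, 0, 1.6]
    - [0, 0, 1.7]
    - [0, 0, 1.8]
  roll: [0, 0, 0, 0, 0, 0, 0, 0, 0, 0]

```text
time: 39.7
eef_pos: [0.4267, 0.1685, 0.0904]
tool_rot: [[-0.963, -0.27, 0.001], [-0.27, 0.963, 0.001], [-0.001, 0.001, -1.0]]
ft_force: [-0.2, -0.5, -1.8]
opening: 0.0473
```

Emit:
arm_command:
  claw: [40, 40, 40, 40, 40, 40, 40, 40, 40, 40]
  slide:
    - [0, 0, 0.2]
    - [0, 0, 0.4]
    - [0, 0, 0.6]
    - [0, 0, 0.8]
    - [0, 0, 1]
    - [0, 0, 1.1]
    - [0, 0, 1.2]
    - [0, 0, 1.3]
    - [0, 0, 1.4]
    - [0, 0, 1.5]
  roll: [0, 0, 0, 0, 0, 0, 0, 0, 0, 0]

```text
time: 40.95
eef_pos: [0.4268, 0.1685, 0.0899]
tool_rot: [[-0.963, -0.27, 0.001], [-0.27, 0.963, 0.001], [-0.002, 0.001, -1.0]]
ft_force: [-6.4, -1.4, 19.0]
opening: 0.0469
```

Emit:
arm_command:
  claw: [40, 40, 42, 46, 50, 56, 64, 72, 76, 80]
  slide:
    - [0, 0, -0.3]
    - [0, 0, -0.6]
    - [0, 0, -0.6]
    - [0, 0, -0.6]
    - [0, 0, -0.6]
    - [0, 0, -0.6]
    - [0, 0, -2]
    - [0, 0, -10]
    - [0, 0, -28]
    - [0, 0, -48]
  roll: [0, 0, 0, 0, 0, 0, 0, 0, 0, 0]

```text
time: 42.2
eef_pos: [0.4267, 0.1684, 0.1388]
tool_rot: [[-0.963, -0.27, 0.001], [-0.27, 0.963, 0.001], [-0.002, 0.001, -1.0]]
ft_force: [-0.1, -0.2, 0.5]
opening: 0.08
```

Run:
```python
from h import *
hs()
im=shot('wrist','w20')
cv2.imwrite('pics/w20d.png',cv2.resize(im[130:380,180:380],None,fx=3,fy=2.4,interpolation=2))
plan([*(O-U*.236+V*.0008),.138],105.6)
```

```text
t 42.2 hx -150.27 hy 1.02 z 0.1388 F along -0.18 lat -0.12 z 0.54 op 0.08
slide [87.  -0.2  2.7] roll 90.08 pos [0.4279 0.1688 0.1412] ang -164.32
```

View pics/w20d.png

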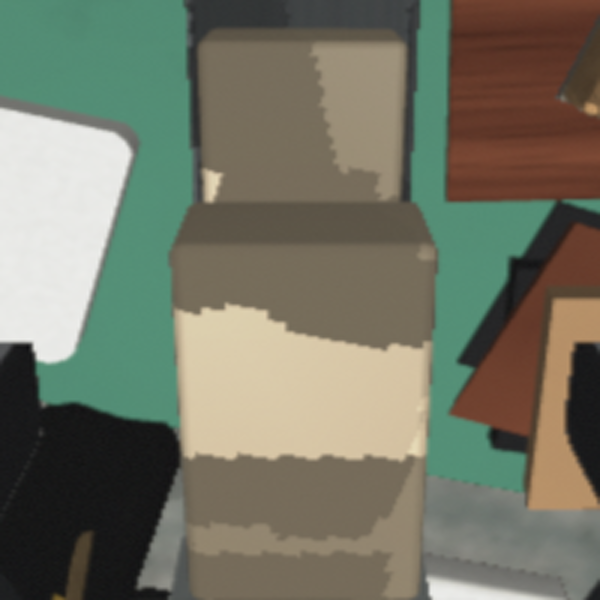

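Emit:
arm_command:
  claw: [85, 85, 85, 85, 85, 85, 85, 85, 85, 85]
  slide:
    - [10, 0, 0]
    - [26, 0, 0]
    - [44, 0, 0]
    - [60, 0, 0]
    - [74, 0, 0]
    - [83, 0, 0]
    - [87, 0, 0]
    - [87, 0, 0]
    - [87, 0, 0]
    - [87, 0, 0]
  roll: [9, 19, 29, 39, 49, 59, 69, 79, 88, 90]

```text
time: 43.5
eef_pos: [0.3442, 0.1453, 0.1408]
tool_rot: [[-0.27, 0.963, 0.005], [0.963, 0.27, 0.002], [0.001, 0.005, -1.0]]
ft_force: [-0.3, 0.6, -0.4]
opening: 0.0851
```

Run:
```python
from h import *
hs();st()
im=shot('wrist','w21')
plan([*(O-U*.236+V*.0008),.084],105.6)
```

```text
t 43.5 hx -235.95 hy 1.02 z 0.1408 F along -0.1 lat 0.65 z -0.41 op 0.0851
{'time': np.float64(43.5), 'joint_positions': array([1.571070e+01, 7.509500e+00, 1.231743e+02, 4.960000e-02,
       4.900110e+01, 3.230000e-02]), 'eef_pos': array([0.3442, 0.1453, 0.1408]), 'ft_force': array([-0.2683,  0.5956, -0.4079]), 'wrist_torque': array([-0.0634,  0.0309,  0.0295]), 'opening': np.float64(0.0851)} ang 105.64608490003036 tilt [ 0.0051  0.0021 -1.    ]
slide [-0.3 -0.3 56.8] roll 0.05 pos [0.3442 0.1453 0.1408] ang 105.65
```

View pics/w21.png

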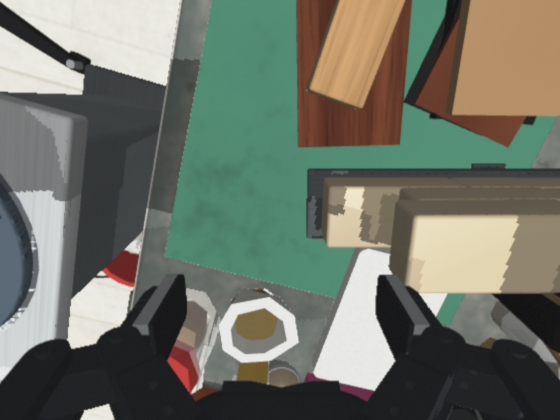

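Emit:
arm_command:
  claw: [85, 85, 85, 85, 85, 85, 85, 85, 85, 85]
  slide:
    - [0, 0, 8]
    - [0, 0, 22]
    - [0, 0, 38]
    - [0, 0, 51]
    - [0, 0, 59]
    - [0, 0, 62]
    - [0, 2, 62]
    - [0, 6, 62]
    - [0, 11, 62]
    - [0, 16, 62]
  roll: [0, 0, 0, 0, 0, 0, 0, 0, 0, 0]

```text
time: 44.8
eef_pos: [0.3603, 0.1499, 0.079]
tool_rot: [[-0.27, 0.963, 0.005], [0.963, 0.27, 0.002], [0.001, 0.005, -1.0]]
ft_force: [-1.2, -0.8, 1.4]
opening: 0.0847
```

Run:
```python
from h import *
hs();st()
im=shot('wrist','w22')
```

```text
t 44.8 hx -219.29 hy 1.06 z 0.079 F along -1.34 lat -0.44 z 1.44 op 0.0847
{'time': np.float64(44.8), 'joint_positions': array([1.57126e+01, 1.63367e+01, 1.23896e+02, 6.15000e-02, 3.94576e+01,
       1.47000e-02]), 'eef_pos': array([0.3603, 0.1499, 0.079 ]), 'ft_force': array([-1.1703, -0.7797,  1.4404]), 'wrist_torque': array([-0.0649,  0.2089, -0.0354]), 'opening': np.float64(0.0847)} ang 105.65060844644782 tilt [ 0.005   0.0021 -1.    ]
```

View pics/w22.png

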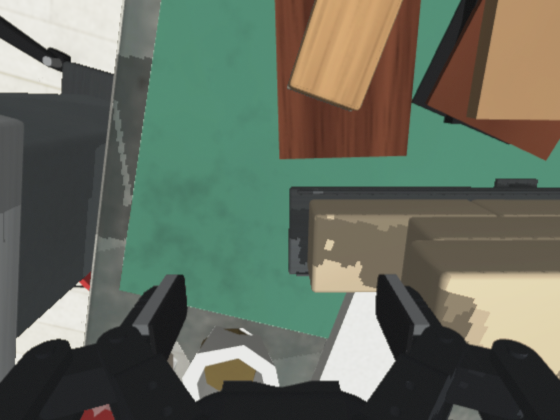

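Emit:
arm_command:
  claw: [85, 85, 85, 85, 85, 85, 85, 85, 85, 85]
  slide:
    - [0, 1.5, 0]
    - [0, 4, 0]
    - [0, 7, 0]
    - [0, 10, 0]
    - [0, 13, 0]
    - [0, 16, 0]
    - [0, 19, 0]
    - [0, 22, 0]
    - [0, 25, 0]
    - [0, 28, 0]
  roll: [0, 0, 0, 0, 0, 0, 0, 0, 0, 0]

```text
time: 46.1
eef_pos: [0.3879, 0.1576, 0.0792]
tool_rot: [[-0.27, 0.963, 0.006], [0.963, 0.27, 0.002], [0.001, 0.006, -1.0]]
ft_force: [-0.5, -0.7, -1.1]
opening: 0.0851
```

Run:
```python
from h import *
hs()
im=shot('wrist','w23');im=shot('scene','s23'); cv2.imwrite('pics/s23c.png',cv2.resize(im[140:250,210:300],None,fx=6.5,fy=5.4,interpolation=2))
```

```text
t 46.1 hx -190.55 hy 1.04 z 0.0792 F along -0.65 lat -0.58 z -1.13 op 0.0851
```

View pics/w23.png

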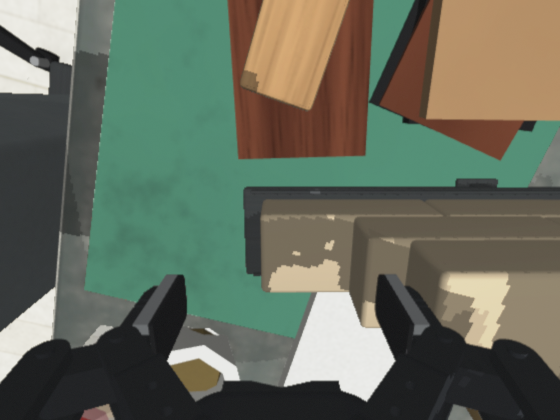

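View pics/s23c.png

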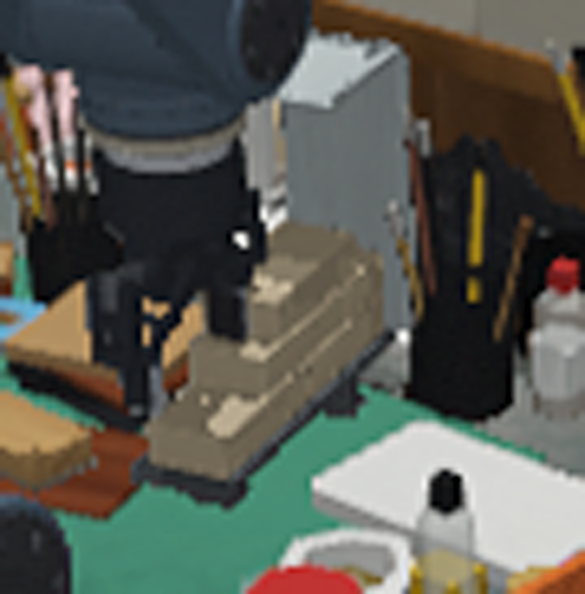

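Emit:
arm_command:
  claw: [85, 85, 85, 85, 85, 85, 85, 85, 85, 85]
  slide:
    - [0, 2.5, 0]
    - [0, 5, 0]
    - [0, 7.5, 0]
    - [0, 10, 0]
    - [0, 12.5, 0]
    - [0, 15, 0]
    - [0, 17.5, 0]
    - [0, 19.5, 0]
    - [0, 21.5, 0]
    - [0, 23.5, 0]
  roll: [0, 0, 0, 0, 0, 0, 0, 0, 0, 0]

```text
time: 47.45
eef_pos: [0.411, 0.164, 0.0794]
tool_rot: [[-0.27, 0.963, 0.006], [0.963, 0.27, 0.002], [0.001, 0.006, -1.0]]
ft_force: [-1.6, -0.5, -1.2]
opening: 0.0854
```

Run:
```python
from h import *
hs()
im=shot('wrist','w24');im=shot('scene','s24'); cv2.imwrite('pics/s24c.png',cv2.resize(im[140:250,210:300],None,fx=6.5,fy=5.4,interpolation=2))
```

```text
t 47.45 hx -166.64 hy 1.04 z 0.0794 F along -1.69 lat -0.01 z -1.22 op 0.0854
```

View pics/w24.png

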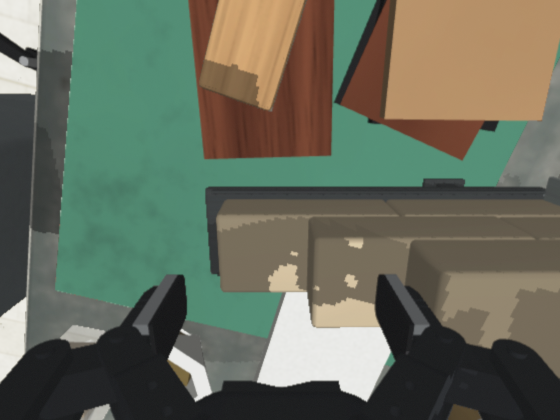

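View pics/s24c.png

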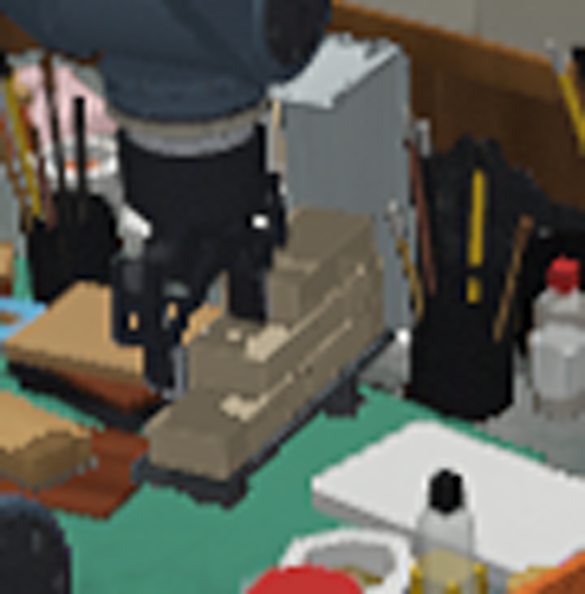

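Emit:
arm_command:
  claw: [85, 85, 85, 85, 85, 85, 85, 85, 85, 85]
  slide:
    - [0, 0.8, 0]
    - [0, 1.6, 0]
    - [0, 2.4, 0]
    - [0, 3.2, 0]
    - [0, 3.9, 0]
    - [0, 4.6, 0]
    - [0, 5.2, 0]
    - [0, 5.7, 0]
    - [0, 6.1, 0]
    - [0, 6.5, 0]
  roll: [0, 0, 0, 0, 0, 0, 0, 0, 0, 0]

```text
time: 48.8
eef_pos: [0.4174, 0.1659, 0.0795]
tool_rot: [[-0.27, 0.963, 0.007], [0.963, 0.27, 0.003], [0.001, 0.007, -1.0]]
ft_force: [-1.6, -0.1, -0.6]
opening: 0.0853
```

Emit:
arm_command:
  claw: [85, 85, 85, 85, 85, 85, 85, 85, 85, 85]
  slide:
    - [0, 0.3, 0]
    - [0, 0.6, 0]
    - [0, 0.9, 0]
    - [0, 1.2, 0]
    - [0, 1.4, 0]
    - [0, 1.6, 0]
    - [0, 1.8, 0]
    - [0, 2, 0]
    - [0, 2, 0]
    - [0, 2, 0]
  roll: [0, 0, 0, 0, 0, 0, 0, 0, 0, 0]

```text
time: 50.05
eef_pos: [0.4192, 0.1663, 0.0795]
tool_rot: [[-0.27, 0.963, 0.006], [0.963, 0.27, 0.002], [0.001, 0.007, -1.0]]
ft_force: [-3.1, -1.4, 1.0]
opening: 0.0851
```

Run:
```python
from h import *
hs();st()
```

```text
t 50.05 hx -158.08 hy 1.04 z 0.0795 F along -3.37 lat -0.48 z 1.02 op 0.0851
{'time': np.float64(50.05), 'joint_positions': array([1.570160e+01, 2.142670e+01, 1.155945e+02, 5.680000e-02,
       4.260070e+01, 9.900000e-03]), 'eef_pos': array([0.4192, 0.1663, 0.0795]), 'ft_force': array([-3.1183, -1.3677,  1.0237]), 'wrist_torque': array([-0.145 ,  0.3807,  0.0218]), 'opening': np.float64(0.0851)} ang 105.65016253772016 tilt [ 0.0062  0.0024 -1.    ]
```

Emit:
arm_command:
  claw: [85, 85, 85, 85, 85, 85, 85, 85, 85, 85]
  slide:
    - [0, 0.2, 0]
    - [0, 0.4, 0]
    - [0, 0.6, 0]
    - [0, 0.8, 0]
    - [0, 1, 0]
    - [0, 1.2, 0]
    - [0, 1.3, 0]
    - [0, 1.3, 0]
    - [0, 1.3, 0]
    - [0, 1.3, 0]
  roll: [0, 0, 0, 0, 0, 0, 0, 0, 0, 0]

```text
time: 51.3
eef_pos: [0.4192, 0.1663, 0.0795]
tool_rot: [[-0.27, 0.963, 0.004], [0.963, 0.27, 0.002], [0.001, 0.004, -1.0]]
ft_force: [-10.9, -3.7, 9.7]
opening: 0.0851
```

Run:
```python
from h import *
hs();st()
im=shot('wrist','w25');im=shot('scene','s25'); cv2.imwrite('pics/s25c.png',cv2.resize(im[140:250,210:300],None,fx=6.5,fy=5.4,interpolation=2))
```

```text
t 51.3 hx -158.1 hy 1.04 z 0.0795 F along -11.47 lat -0.59 z 9.71 op 0.0851
{'time': np.float64(51.3), 'joint_positions': array([1.57036e+01, 2.14857e+01, 1.15490e+02, 5.33000e-02, 4.28000e+01,
       1.15000e-02]), 'eef_pos': array([0.4192, 0.1663, 0.0795]), 'ft_force': array([-10.884 ,  -3.6656,   9.7066]), 'wrist_torque': array([-0.3813,  1.1182, -0.0325]), 'opening': np.float64(0.0851)} ang 105.65309263069649 tilt [ 0.0036  0.0017 -1.    ]
```

View pics/s25c.png

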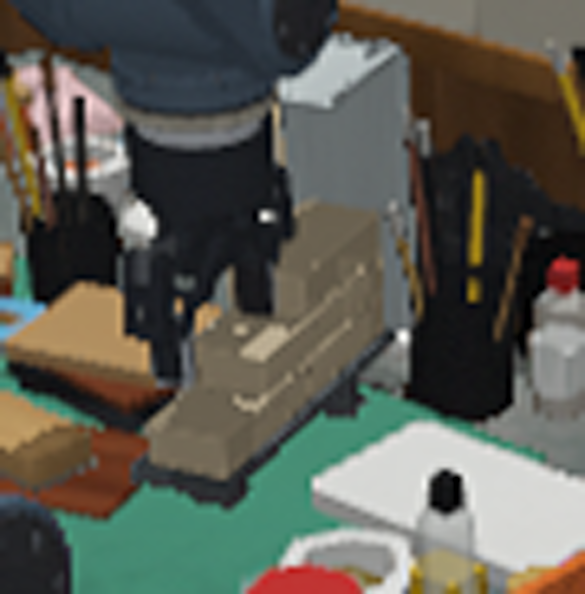

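```bash
python3 -c "
from h import *
plan([.38,.12,.34],195.6)"
```

```text
slide [ -33.9  -49.2 -260.7] roll -89.95 pos [0.4192 0.1664 0.0795] ang 105.65
```

Emit:
arm_command:
  claw: [85, 85, 85, 85, 85, 85, 85, 85, 85, 85]
  slide:
    - [0, -2, 0]
    - [0, -10, 0]
    - [0, -25, 0]
    - [0, -40, -3]
    - [0, -48, -25]
    - [0, -50, -60]
    - [0, -50, -105]
    - [-10, -50, -155]
    - [-20, -50, -205]
    - [-30, -50, -245]
  roll: [0, 0, 0, 0, 0, -10, -20, -30, -40, -50]

```text
time: 52.65
eef_pos: [0.3775, 0.1231, 0.3263]
tool_rot: [[-0.913, 0.407, 0.005], [0.407, 0.913, 0.002], [-0.004, 0.004, -1.0]]
ft_force: [0.0, 0.3, -0.8]
opening: 0.0851
```

Emit:
arm_command:
  claw: [85, 85, 85, 85, 85, 85, 85, 85, 85, 85]
  slide:
    - [0, 0, -5]
    - [0, 0, -10]
    - [0, 0, -10]
    - [0, 0, -10]
    - [0, 0, -10]
    - [0, 0, -10]
    - [0, 0, -10]
    - [0, 0, -10]
    - [0, 0, -10]
    - [0, 0, -10]
  roll: [-10, -20, -30, -38, -40, -40, -40, -40, -40, -40]

```text
time: 53.9
eef_pos: [0.3774, 0.1231, 0.3363]
tool_rot: [[-0.961, -0.275, 0.005], [-0.275, 0.961, 0.002], [-0.006, 0.0, -1.0]]
ft_force: [-1.3, -0.6, 0.5]
opening: 0.0853
```

Run:
```python
from h import *
hs();st()
im=shot('wrist','w26')
im2=shot('scene','s26'); cv2.imwrite('pics/s26c.png',cv2.resize(im2[140:250,210:300],None,fx=6.5,fy=5.4,interpolation=2))
```

```text
t 53.9 hx -209.97 hy -29.32 z 0.3363 F along -1.41 lat -0.2 z 0.48 op 0.0853
{'time': np.float64(53.9), 'joint_positions': array([ 1.130180e+01, -3.431100e+00,  1.045061e+02,  5.450000e-02,
        7.860940e+01, -9.468720e+01]), 'eef_pos': array([0.3774, 0.1231, 0.3363]), 'ft_force': array([-1.3048, -0.5706,  0.4786]), 'wrist_torque': array([-0.0301, -0.0009,  0.056 ]), 'opening': np.float64(0.0853)} ang -164.02175853888627 tilt [ 0.0052  0.002  -1.    ]
```

View pics/w26.png

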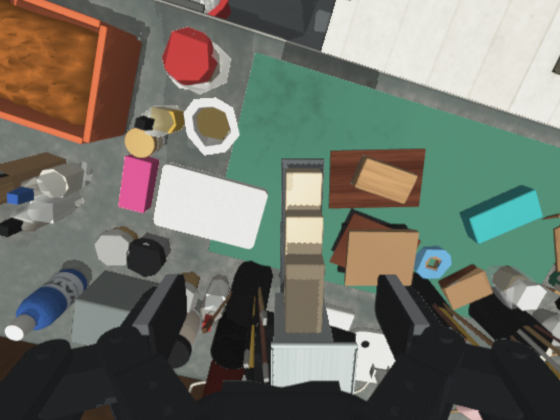

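View pics/s26c.png

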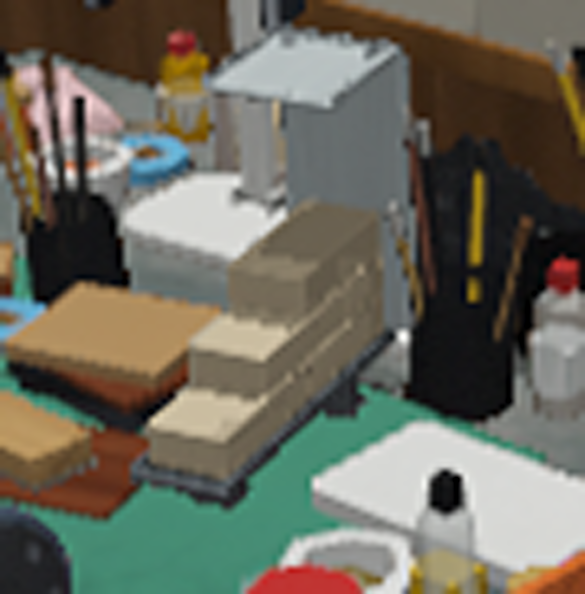

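Run:
```python
from h import *
im=cv2.imread('pics/w26.png')
cv2.imwrite('pics/w26c.png',cv2.resize(im[150:340,260:360],None,fx=5,fy=3.1,interpolation=2))
from fit import fit
c=lambda x,y:((x+.5)/5-.5+260,(y+.5)/3.1-.5+150)
P=lambda x,y,z:[round(float(v)) for v in (lambda p:((p[0]-260)*5,(p[1]-150)*3.1))(proj('wrist',[*(O+x*U+y*V),z])[0])]
for x,z in [(-.2,.072),(-.15,.104),(-.15,.072),(-.1,.136),(-.1,.104),(0,.136)]: print(x,z,P(x,-.024,z),P(x,.024,z))
```

```text
-0.2 0.072 [128, 69] [311, 70]
-0.15 0.104 [127, 206] [317, 207]
-0.15 0.072 [126, 182] [303, 182]
-0.1 0.136 [127, 353] [323, 354]
-0.1 0.104 [125, 317] [308, 318]
0 0.136 [123, 564] [305, 564]
```

View pics/w26c.png

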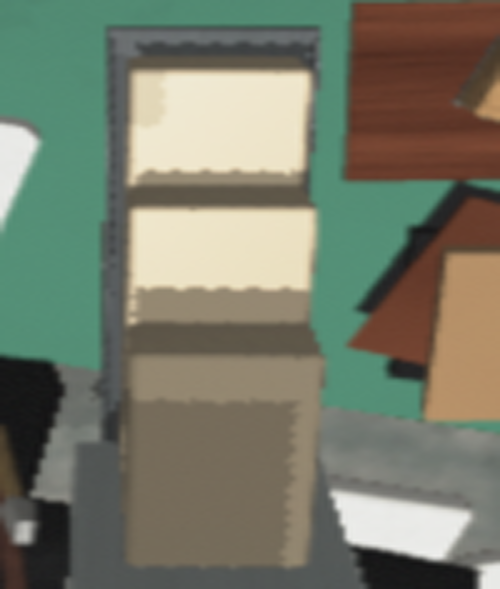

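```bash
python3 -c "
from h import *
print(workorder.job_done())"
```

```text
the job is handed in; nothing more can be done
None
```

Both full bricks are laid in running bond, and I handed the job in at about 54 s of the 72 s allowed. No verdict was reported.

**Second course:** I laid brick_a in front of the half brick and pushed it end-on with the closed fingers. It stopped hard with about 9 N on the wrist. That holds the half brick against the back plate with both joints closed.

**Third course:** I laid brick_b on top and pushed it under the canopy with the back of one open finger, because the moves could not lean the gripper. It stopped hard against the plate with about 11 N.

**Last checks:** In the final wrist picture every visible edge of the wall, brick_a and brick_b lay within about 1 mm of where the finished places project. The bricks looked flat and flush, and the gripper was clear of everything. The sanding block looked unmoved and the gold-lid jar undisturbed. The whetstone was not in that last view, but it looked undisturbed when I picked brick_b up beside it.

**What went wrong or disagreed:**
- **Fingertips:** They stand about 24 mm behind the reported tool point, not 11 mm ahead as stated. My first grasp of brick_a slipped off its top and shifted it about 4 mm on its case, so I measured again and gripped it lower.
- **Bedding forces:** Lowering onto contact peaked at about 30 N for brick_a and 20 N for brick_b, as read at the ends of the moves. I did not measure the contact forces between the bricks directly.

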